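# Fit the loose crank and wind down the tile press

### The job

Take the loose crank out of the wooden block, put its socket down the guard tube on top of the tile press and feel it fully home onto the hex hidden inside, then wind it clockwise until the press plate is all the way down on its stop sleeves. Be gentle: neither jam the crank onto the hex nor force it past the stop. Leave the crank on the press, let go of it, and do not disturb the things around.

Things in the scene. Friction and masses are not known exactly. Their poses are not given: they have to be found in the camera images.
- crank: Loose steel crank, 0.4 kg, upright in the block. Origin: centre of its socket's underside; z up, x along the arm. Round socket 42.4 mm wide, 34 mm tall, below it a hex hole 31.8 mm across flats, 26 mm deep, a flat facing x. Square 16 mm shank from 34 to 78 mm up. Level flat-sided arm 16 mm wide, 78 to 96 mm up, from 16 mm behind the axis to 88 mm ahead; upright grip at its end.
- grip (a point): Middle of the crank's upright black plastic grip: a cylinder 26 mm across and 55 mm tall that spins freely on its pin, 80 mm from the socket's axis, 98 to 153 mm above the socket's underside (this point 125.5 mm above it).
- drive (a point): Centre of the open mouth (rim) of the upright guard tube on top of the tile press, 207 mm above the bench; bore 43.4 mm, flared to 57 mm over the top 12 mm; outside 58 mm, 72 mm at the rim. Tube and hex share one upright axis. The floor of the tube, where the crank's socket stands when fully home, is 57 mm below this point.
- hex (a point): Centre of the spindle's hex tip, inside the tube, 33 mm below its rim. Coned tip 6 mm tall, then a hex 30 mm across flats. Its yaw is not given. At a wrong yaw the socket rests on the corners, underside 39 mm below the rim; within about 5 degrees of a fit, which comes every 60 degrees, it drops 18 mm to the floor. The hex does not rise or sink as it turns.
- press: Tile press bolted to the bench. Origin: centre of its foot plate's underside. Grey foot plate 220 (x) by 200 (y) mm, two steel columns 160 mm apart along y, grey crosshead 60 by 204 mm from 131 to 165 mm up, column nuts to 183 mm, guard tube in its middle; the mould and the sliding press plate are below the crosshead.
- platen (a joint): How far the press plate has slid down its columns, m. Starts between 0 and 0.006; at 0.012 its bushes stand on the dark stop sleeves round the columns: fully down. 8 mm a turn, down when turned clockwise seen from above; it stays where left. Turning takes about 4 N at the grip; at the stop it suddenly goes hard, where over 25 N at the grip would spoil the hex.
- block: Fixed wooden block, 100 x 100 x 50 mm, with a round pocket 44 mm wide and 42 mm deep in the middle of its top, in which the crank's socket stands (underside 8 mm above the bench). Origin: centre of its underside.
- tray: Empty black plastic mould, 150 x 120 x 32 mm, loose; leave alone. Origin: centre of its underside.
- cup: White plastic cup, 72 mm wide and 90 mm tall, loose; leave alone. Origin: centre of its underside.
- tile: Hexagonal cured mortar tile, 100 mm across flats and 16 mm thick, loose; leave alone. Origin: centre of its underside.
Things that resemble listed ones, but are neither listed nor needed, are in the scene too. What is shaped like the crank but blue is not meant.

How it is judged:
By the outcome, as a careful person would: the job done as asked, in the order asked, and still so for the second after the job is handed in, with the robot touching nothing.
It also fails if it takes over 69 s, if anything falls off the work surface, if the arm or the gripper's body presses on something with over 40 N, if the wrist force passes 120 N, or if a joint passes its speed limit or range.

### The arm

A 6-joint arm with a two-finger parallel gripper is mounted at the origin on the work surface. World frame = base frame: x ahead of the robot, y to its left, z up, the work surface at z = 0. Lengths are in m, angles in rad, forces in N, time in s.
With the tool pointing down it reaches from about 0.25 to 0.775 m from the base axis. Payload 4 kg.
Tool frame: the origin (TCP) lies at the centre of the arm's flange, where the gripper is bolted on; the fingertips stand ahead of it and the grasp point (between the pads) lies 180 mm ahead of it (robot.tcp_to_tips is the z of the fingertips in the tool frame, in m); z points along the fingers, y is the direction in which the jaws open and shut (so a half turn about z gives the same grasp; the last joint's range is limited). The gripper opens to 94 mm and grips with 3 to 60 N. Pads are 16 mm wide; open, the fingers measure 119 mm over their backs; the gripper's body (75 mm by 177 mm) begins 78 mm behind the grasp point.
Start: joints at [1.049, 0.087, 1.371, -0, 1.684, -0.103], TCP at [0.224, 0.502, 0.405] pointing down, gripper open.
Joint ranges: [-3.1, 3.1], [-0.76, 2.03], [0.27, 2.55], [-1.08, 4.22], [0.17, 2.65], [-2.57, 2.57]. Speed limits (rad/s): [2.79, 2.79, 3.14, 3.14, 3.14, 3.14].

### API

Orientations are given as [roll, pitch, yaw] about the fixed x, y, z axes, in that order (R = Rz(yaw) Ry(pitch) Rx(roll)).
In Python, from bench import robot gives the robot as it stands.
- The arm moves only by the tool move_arm, never from a script. Its argument "increments" is a list that holds one entry, the list of rows, each a list of 7 numbers: the opening, from 0 (shut) to 1 (fully open), then the shift along the tool's x, y, z as a fraction of full scale, then the turn, a rotation vector about the tool's x, y, z as a fraction of full scale. In form: [[[jaw, dx, dy, dz, rx, ry, rz], ...]]. A call has 1 to 8 rows; each row is the pose to reach, as a shift and turn from the pose commanded when the call began, along the tool's axes at that moment; what a row does not reach only later rows make up. Full scale, the value 1, is 0.1 m for a shift and pi/2 rad for a turn. A row lasts 1/12 s, in which the tool goes at most 41.7 mm and 7.16 degrees, less where a joint would pass 70% of its speed; a pose out of reach is approached as far as the arm can. A call with a number of a shift or a turn outside -1 to 1 is refused whole. A call with a gripper value outside its range is refused whole. The fingers move at their own pace and stop on an object; the grip force is fixed at half the most. Time passes only in rows, so rows that repeat a pose let the fingers close. It gives the time, the measured TCP pose, the force and the opening at its end, in the units of the state.
- robot.get_obs(): the state, without advancing time (a new reading comes with each control period).
- robot.snapshot(name): name is "side" or "top"; returns (picture, depth): 480x640x3 uint8, red, green, blue; 480x640 float32, m along the optical axis (not along the pixel's ray), 0 where there is no reading.
- robot.camera_params(name): a dict with "mtx" (3x3 intrinsics, pixels), "R" (3x3) and "t" (3): a world point X has camera coordinates R X + t. Camera axes: x right, y down, z forward; pixel columns grow to the right and rows downward; lengths in m; the calibration is good to about 2 mm. A picture is of the moment at which its call begins. camera_params takes no time and is no camera call.
- robot.close_job(): hands the job in, once; it reports no verdict.
The state is a dict: "time": time; "joint_positions": joint angles; "qvel": joint speeds; "joint_torque": joint torques, N m; "tool_pos": TCP position; "ee_rot": TCP orientation; "wrist_force": force on the tool from outside, world axes, zero at the start; "wrist_torque": the same for the moment, N m; "width": finger opening in m.
Only numpy, scipy, OpenCV 4.12 (cv2) and the standard library are available. Lean on these libraries where they do the work, as an engineer would, in place of code of your own. Each camera call takes 0.05 s, during which the arm holds its last target.

## Working session

There is one attempt and no reset: what is moved stays moved. The work goes in short steps, Python scripts to look and compute and a tool call to move; the robot and the scene stay as the last step left them, time stands still between calls to the robot, and variables do not carry over. Pictures are saved under pics/ and viewed, and the job is handed in when it is done.

Besides the shell and the picture viewer there is one more tool, called as a command line: name --argument value ..., lists and objects as JSON in quotes. move_arm: Moves the arm, as the interface text tells. Its arguments: {"type":"object","properties":{"increments":{"type":"array","items":{"type":"array","items":{"type":"array","items":{"type":"number","minimum":-1,"maximum":1}}}}},"required":["increments"]}

```bash
ls; mkdir -p pics; python3 - <<'E'
from bench import robot
import cv2,numpy as np
print(robot.get_obs(), robot.tcp_to_tips)
for n in("side","top"):
    p,d=robot.snapshot(n); cv2.imwrite(f"pics/{n}0.png",p[:,:,::-1]); np.save(f"{n}0.npy",d)
    c=robot.camera_params(n); print(n,c)
E
```

```text
pics
{'time': 0.0, 'joint_positions': array([ 1.04890425e+00,  8.79393040e-02,  1.37221606e+00, -7.06103942e-06,
        1.68357962e+00, -1.03108121e-01]), 'qvel': array([ 0.00040263, -0.00061759,  0.00062564,  0.0001038 ,  0.00112792,
        0.00083081]), 'joint_torque': array([ 7.22660188e-04, -3.40172768e+01, -3.02428401e+01,  7.16681150e-02,
        3.29124928e-02, -1.72315367e-04]), 'tool_pos': array([0.22361294, 0.50237372, 0.40353166]), 'ee_rot': array([-3.13946097e+00, -2.13520090e-04,  2.72280768e+00]), 'wrist_force': array([-0.13248025,  0.03130887, -0.61484338]), 'wrist_torque': array([ 0.02862896, -0.01447726, -0.04199791]), 'width': 0.09410394016476825} 0.1992
side {'mtx': array([[509.10672244,   0.        , 314.84124136],
       [  0.        , 509.10672244, 240.07750115],
       [  0.        ,   0.        ,   1.        ]]), 'R': array([[ 7.95731208e-01, -6.05649772e-01, -4.45822346e-04],
       [-4.16218081e-01, -5.46311892e-01, -7.26846494e-01],
       [ 4.39970855e-01,  5.78559998e-01, -6.86799807e-01]]), 't': array([-0.36513526,  0.32306509,  1.007296  ])}
top {'mtx': array([[543.4189259 ,   0.        , 323.48228477],
       [  0.        , 543.4189259 , 247.69574326],
       [  0.        ,   0.        ,   1.        ]]), 'R': array([[ 0.01025835, -0.99993832,  0.00425719],
       [-0.99899732, -0.01043405, -0.04353709],
       [ 0.04357882, -0.0038063 , -0.99904274]]), 't': array([0.02553808, 0.45157238, 1.33540047])}
```

View pics/side0.png

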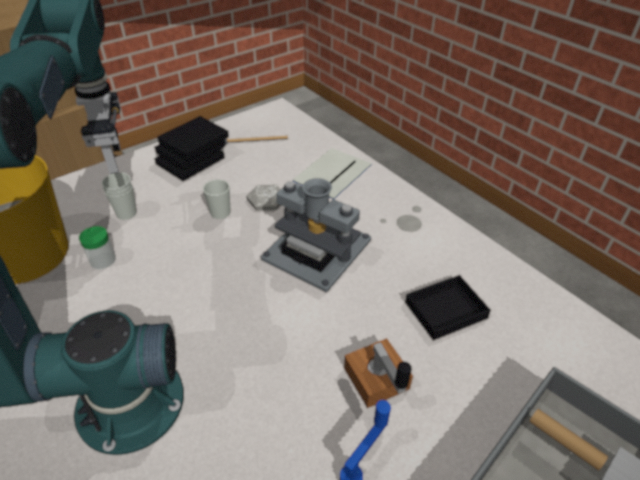

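View pics/top0.png

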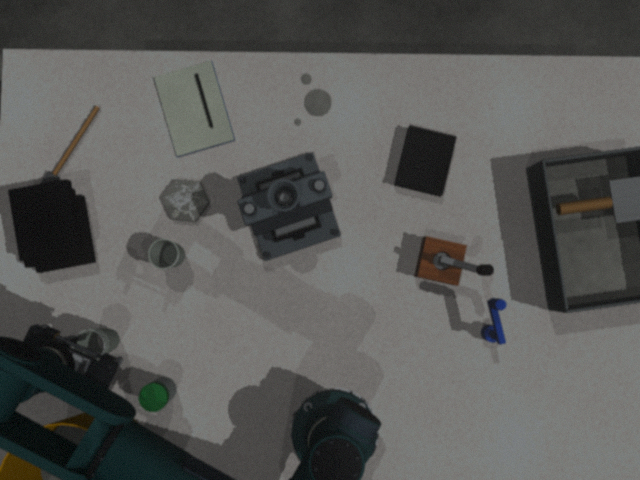

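The steel crank stands in the wooden block: top view socket about (441,260), grip (486,270); side view (382,365) and (403,375). Lookalikes are the blue crank at top (495,320) / side (367,440), and the wooden-handled trowel at top (580,208). I choose the steel one with the black grip and will enlarge it and the press.

```bash
python3 - <<'E'
import cv2,numpy as np
t=cv2.imread("pics/top0.png");s=cv2.imread("pics/side0.png")
def crop(im,x,y,w,h,k):return cv2.resize(im[y:y+h,x:x+w],None,fx=k,fy=k,interpolation=cv2.INTER_CUBIC)
a=crop(t,400,225,100,75,4);a=cv2.convertScaleAbs(a,alpha=1.8)
b=crop(t,230,145,115,120,4)[:, :];b=cv2.convertScaleAbs(b,alpha=1.8)
c=crop(s,335,330,100,75,4)
d=crop(s,255,165,120,125,4)
cv2.imwrite("pics/c1.png",np.hstack([a,c]))
cv2.imwrite("pics/c2.png",np.hstack([b[:480,:400*1],d[:480,:400]]))
E
```

```text
(no output)
```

View pics/c1.png

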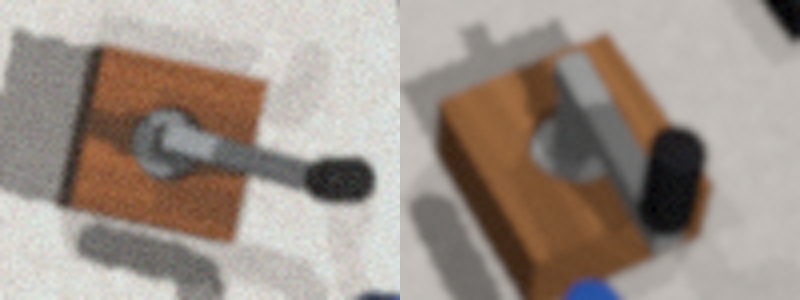

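View pics/c2.png

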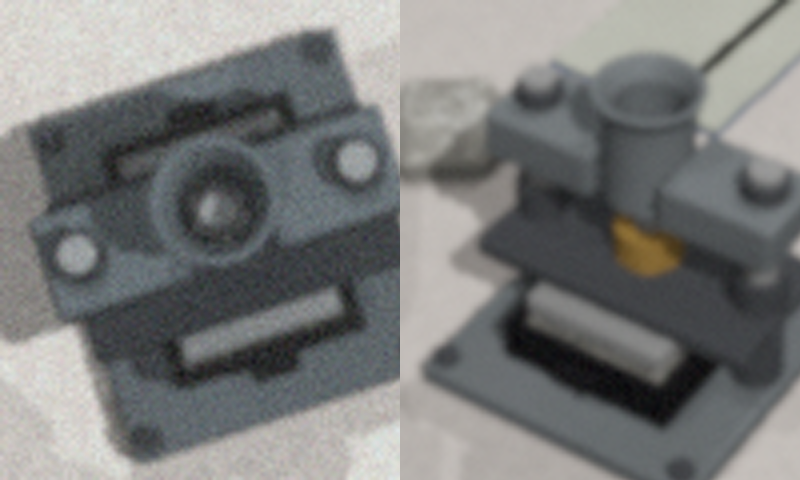

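The crop confirms it: steel crank with a black grip, in the wooden block, with its arm pointing robot -y. The guard tube rim is at top about (283,196) and side about (317,187). Next I get point clouds from both views.

```bash
cat > h.py <<'E'
import cv2,numpy as np
from bench import robot
def cloud(n,d):
    c=robot.camera_params(n);v,u=np.mgrid[:480,:640];K=c["mtx"]
    P=np.stack([(u-K[0,2])/K[0,0]*d,(v-K[1,2])/K[1,1]*d,d],-1)
    return (P-c["t"])@c["R"]
def proj(n,X):
    c=robot.camera_params(n);p=(c["R"]@np.asarray(X).T).T+c["t"];p=p@c["mtx"].T;return p[...,:2]/p[...,2:]
def tri(ut,us):
    A=[];b=[]
    for n,u in(("top",ut),("side",us)):
        c=robot.camera_params(n);K=c["mtx"];P=K@np.hstack([c["R"],c["t"][:,None]])
        for i in(0,1):
            r=u[i]*P[2]-P[i];A.append(r[:3]);b.append(-r[3])
    return np.linalg.lstsq(np.array(A),np.array(b),rcond=None)[0]
def circ(P):
    from scipy.optimize import least_squares
    r=least_squares(lambda q:np.hypot(P[:,0]-q[0],P[:,1]-q[1])-q[2],[*P.mean(0)[:2],.03],loss="soft_l1",f_scale=.002);return r.x
E
python3 - <<'E'
from h import *
for n in("top","side"):
    d=np.load(f"{n}0.npy");C=cloud(n,d);img=cv2.imread(f"pics/{n}0.png")
    ok=d>0
    xy=C[...,:2]
    # regions
    if n=="top": press=(230,145,345,262);blk=(400,225,500,300)
    else: press=(255,165,375,290);blk=(335,330,435,405)
    def reg(b):
        m=np.zeros_like(ok);m[b[1]:b[3],b[0]:b[2]]=1;return m&ok
    p=C[reg(press)];
    print(n,"press z hist",np.histogram(p[:,2],np.arange(-.01,.24,.01)))
    r=p[(p[:,2]>.2)&(p[:,2]<.215)];print("rim",len(r),r.mean(0) if len(r) else 0, circ(r) if len(r)>5 else 0)
    x=p[(p[:,2]>.158)&(p[:,2]<.172)];rr=cv2.minAreaRect(x[:,:2].astype(np.float32));print("crosshead",rr, np.median(x[:,2]))
    f=p[(p[:,2]>.005)&(p[:,2]<.025)];print("foot",cv2.minAreaRect(f[:,:2].astype(np.float32)))
    q=C[reg(blk)]
    print("blk hist",np.histogram(q[:,2],np.arange(-.01,.2,.01)))
    b=q[(q[:,2]>.044)&(q[:,2]<.054)];print("block",cv2.minAreaRect(b[:,:2].astype(np.float32)))
    a=q[(q[:,2]>.098)&(q[:,2]<.110)];print("arm",cv2.minAreaRect(a[:,:2].astype(np.float32)),a.mean(0))
    g=q[(q[:,2]>.155)&(q[:,2]<.168)];print("griptop",len(g),g.mean(0), (g.max(0)+g.min(0))/2)
print("tri grip top",tri((489.5,269.5),(335+675/4-100,330+140/4)))
print("tri rim",tri((230+212/4,145+202/4),(255+(648-400)/4,165+82/4)))
E
```

```text
top press z hist (array([2802, 3107, 1844,  767,   72,  359,  231,  369,  613,  562,    0,
          0,    0,    1,   26,   85,  130, 1420,  310,  170,  100,  403,
         27,    0]), array([-0.01,  0.  ,  0.01,  0.02,  0.03,  0.04,  0.05,  0.06,  0.07,
        0.08,  0.09,  0.1 ,  0.11,  0.12,  0.13,  0.14,  0.15,  0.16,
        0.17,  0.18,  0.19,  0.2 ,  0.21,  0.22,  0.23]))
rim 430 [0.55584176 0.11868175 0.2056627 ] [0.55426582 0.1178008  0.02993356]
crosshead ((0.5541458129882812, 0.11825022846460342), (0.06026563048362732, 0.20369571447372437), 19.13028335571289) 0.1650989329650384
foot ((0.5626436471939087, 0.12254015356302261), (0.2903972566127777, 0.2850136458873749), 0.6074180603027344)
blk hist (array([2135, 3169,   30,   42,   67,  688,  851,    4,    3,    5,   25,
        254,   25,   17,   21,   16,   43,   81,    0,    0]), array([-0.01,  0.  ,  0.01,  0.02,  0.03,  0.04,  0.05,  0.06,  0.07,
        0.08,  0.09,  0.1 ,  0.11,  0.12,  0.13,  0.14,  0.15,  0.16,
        0.17,  0.18,  0.19]))
block ((0.4224960505962372, -0.2538394331932068), (0.10098199546337128, 0.10
[... 1045 characters left out ...]
  22,   18,   39,  111,
        316,   46,   44,   46,   50,  130,  104,    0,    0]), array([-0.01,  0.  ,  0.01,  0.02,  0.03,  0.04,  0.05,  0.06,  0.07,
        0.08,  0.09,  0.1 ,  0.11,  0.12,  0.13,  0.14,  0.15,  0.16,
        0.17,  0.18,  0.19]))
block ((0.4226498603820801, -0.25348880887031555), (0.1031285747885704, 0.10196972638368607), 78.73970031738281)
arm ((0.4115578532218933, -0.2897207736968994), (0.10898646712303162, 0.01874905824661255), 72.60797119140625) [ 0.41375708 -0.27861202  0.10379356]
griptop 166 [ 0.39930523 -0.33223947  0.16037276] [ 0.37359158 -0.34135283  0.15970617]
tri grip top [ 0.39995377 -0.33130215  0.16905972]
tri rim [0.55264964 0.11689964 0.21283441]
```

move_arm --increments '[[[1, -0.48, -0.22, -0.9, 0, 0, 0.08], [1, -0.965, -0.446, -0.9, 0, 0, 0.16], [1, -0.965, -0.446, -0.9, 0, 0, 0.24], [1, -0.965, -0.446, -0.9, 0, 0, 0.32], [1, -0.965, -0.446, -0.9, 0, 0, 0.39], [1, -0.965, -0.446, -0.9, 0, 0, 0.456], [1, -0.965, -0.446, -0.9, 0, 0, 0.456]]]'

```text
time: 0.68
tool_pos: [0.2941, 0.4221, 0.4946]
ee_rot: [-3.141, 0.0, 2.004]
wrist_force: [-0.1, 0.1, 0.5]
width: 0.0943
```

```bash
python3 - <<'E'
from h import *
from scipy.optimize import least_squares
for n in("top","side"):
    C=cloud(n,np.load(f"{n}0.npy")).reshape(-1,3)
    g=C[(C[:,2]>.158)&(C[:,2]<.166)&(abs(C[:,0]-.4)<.03)&(abs(C[:,1]+.331)<.03)]
    u=np.array([.277,.961]);w=np.array([-.961,.277])
    a=C[(C[:,2]>.100)&(C[:,2]<.108)]; r=a[:,:2]-[.4225,-.2537]
    m=(abs(r@w)<.02)&(r@u<.03)&(r@u>-.065);r=r[m]
    s,t=r@u,r@w
    k=np.polyfit(s,t,1);k=np.polyfit(s[abs(t-np.polyval(k,s))<.009],t[abs(t-np.polyval(k,s))<.009],1)
    print(n,"grip",np.median(g,0),(g.max(0)+g.min(0))/2,"armfit yaw",np.degrees(np.arctan(k[0]))+73.9,"off",k[1], "s range",np.percentile(s,[1,99]))
print(robot.get_obs()["tool_pos"],robot.get_obs()["ee_rot"])
E
```

```text
top grip [ 0.40154674 -0.33041625  0.16126051] [ 0.40056203 -0.32989335  0.16194639] armfit yaw 74.9246063452134 off 0.0004926192294551725 s range [-0.06441687  0.01473701]
side grip [ 0.40038748 -0.33176268  0.16088519] [ 0.40072016 -0.33163902  0.16120908] armfit yaw 73.05615085046773 off 0.0006171761191944639 s range [-0.06358381  0.0140375 ]
[0.29408843 0.42206605 0.49457582] [-3.14146339e+00  2.32189884e-05  2.00375255e+00]
```

move_arm --increments '[[[1, -0.4, -0.033, 0, 0, 0, 0.08], [1, -0.85, -0.066, 0, 0, 0, 0.16], [1, -0.85, -0.066, 0, 0, 0, 0.24], [1, -0.85, -0.066, 0, 0, 0, 0.32], [1, -0.85, -0.066, 0, 0, 0, 0.39], [1, -0.85, -0.066, 0, 0, 0, 0.4545], [1, -0.85, -0.066, 0, 0, 0, 0.4545]]]'

```text
time: 1.27
tool_pos: [0.3235, 0.3427, 0.4941]
ee_rot: [-3.141, 0.001, 1.294]
wrist_force: [0.9, -0.7, -0.8]
width: 0.0939
```

move_arm --increments '[[[1, -0.3, 0.14, 0, 0, 0, 0], [1, -0.6, 0.29, 0, 0, 0, 0], [1, -0.909, 0.433, 0, 0, 0, 0]]]'

```text
time: 1.52
tool_pos: [0.3401, 0.2429, 0.4939]
ee_rot: [-3.141, 0.001, 1.3]
wrist_force: [0.3, 0.4, 0.2]
width: 0.0935
```

move_arm --increments '[[[1, -0.3, 0.14, 0, 0, 0, 0], [1, -0.6, 0.29, 0, 0, 0, 0], [1, -0.909, 0.433, 0, 0, 0, 0]]]'

```text
time: 1.77
tool_pos: [0.3567, 0.1429, 0.4943]
ee_rot: [-3.141, 0.0, 1.299]
wrist_force: [-0.2, 0.2, 0.6]
width: 0.0938
```

move_arm --increments '[[[1, -0.3, 0.14, 0, 0, 0, 0], [1, -0.6, 0.29, 0, 0, 0, 0], [1, -0.909, 0.433, 0, 0, 0, 0]]]'

```text
time: 2.02
tool_pos: [0.3734, 0.0435, 0.4944]
ee_rot: [-3.142, -0.0, 1.299]
wrist_force: [1.8, -0.1, -0.3]
width: 0.0938
```

move_arm --increments '[[[1, -0.3, 0.14, 0, 0, 0, 0], [1, -0.6, 0.29, 0, 0, 0, 0], [1, -0.909, 0.433, 0, 0, 0, 0]]]'

```text
time: 2.27
tool_pos: [0.3901, -0.0559, 0.4944]
ee_rot: [-3.141, -0.0, 1.298]
wrist_force: [-0.1, 1.2, -0.3]
width: 0.0935
```

move_arm --increments '[[[1, -0.3, 0.14, 0, 0, 0, 0], [1, -0.6, 0.29, 0, 0, 0, 0], [1, -0.909, 0.433, 0, 0, 0, 0]]]'

```text
time: 2.52
tool_pos: [0.4069, -0.1553, 0.4943]
ee_rot: [-3.141, -0.0, 1.298]
wrist_force: [0.7, 0.8, 1.6]
width: 0.0937
```

move_arm --increments '[[[1, -0.3, 0.14, 0, 0, 0, 0], [1, -0.6, 0.29, 0, 0, 0, 0], [1, -0.909, 0.433, 0, 0, 0, 0], [1, -0.909, 0.433, 0, 0, 0, 0], [1, -0.909, 0.433, 0, 0, 0, 0]]]'

```text
time: 2.93
tool_pos: [0.4239, -0.2545, 0.4932]
ee_rot: [-3.139, -0.002, 1.294]
wrist_force: [0.4, 0.2, -0.2]
width: 0.0939
```

```bash
python3 - <<'E'
from h import *
o=robot.get_obs();p,yaw=o["tool_pos"],o["ee_rot"][2];print(o)
d=np.array([.4222,-.2537])-p[:2];x=np.array([np.cos(yaw),np.sin(yaw)]);y=np.array([np.sin(yaw),-np.cos(yaw)])
print("need dx,dy",d@x/.1,d@y/.1,"yaw",np.degrees(yaw),"dz to grasp",(p[2]-(.008+.088+.180))/.1)
E
```

```text
{'time': 2.9333, 'joint_positions': array([-6.55511793e-01, -3.63306010e-02,  1.32326229e+00,  3.28908634e-04,
        1.85797506e+00, -3.78643016e-01]), 'qvel': array([ 0.03851977, -0.04191957,  0.01291001,  0.01039748,  0.01107823,
        0.02072686]), 'joint_torque': array([ -0.94481517, -27.74858594, -30.37580609,  -0.06807152,
        -0.07730606,  -0.05215092]), 'tool_pos': array([ 0.4239147 , -0.25450566,  0.49317738]), 'ee_rot': array([-3.13863003e+00, -1.51846280e-03,  1.29401794e+00]), 'wrist_force': array([ 0.4185356 ,  0.15663079, -0.21663558]), 'wrist_torque': array([-0.06827601,  0.05356118, -0.00682214]), 'width': 0.09394334367400214}
need dx,dy 0.0030644050229094656 -0.018695949113992003 yaw 74.14176659499789 dz to grasp 2.1717737873955087
```

move_arm --increments '[[[1, 0, -0.015, 0.3, 0, 0, 0], [1, 0, -0.015, 0.65, 0, 0, 0], [1, 0, -0.015, 1.0, 0, 0, 0]]]'

```text
time: 3.18
tool_pos: [0.4222, -0.2514, 0.3948]
ee_rot: [3.138, 0.001, 1.297]
wrist_force: [0.8, 0.7, -0.9]
width: 0.0939
```

move_arm --increments '[[[1, 0, 0, 0.25, 0, 0, 0], [1, 0, 0, 0.5, 0, 0, 0], [1, 0, 0, 0.7, 0, 0, 0], [1, 0, 0, 0.8, 0, 0, 0], [1, 0, 0, 0.8, 0, 0, 0]]]'

```text
time: 3.6
tool_pos: [0.4217, -0.2511, 0.3121]
ee_rot: [-3.137, -0.002, 1.296]
wrist_force: [-0.4, 0.1, -0.7]
width: 0.0941
```

```bash
python3 - <<'E'
from h import *
o=robot.get_obs();p,yaw=o["tool_pos"],o["ee_rot"][2];print(p,o["wrist_force"])
d=np.array([.4222,-.2537])-p[:2];x=np.array([np.cos(yaw),np.sin(yaw)]);y=np.array([np.sin(yaw),-np.cos(yaw)])
print("need dx,dy",d@x/.1,d@y/.1,"yaw",np.degrees(yaw),"dz to grasp",(p[2]-(.008+.088+.180))/.1)
a,_=robot.snapshot("side");cv2.imwrite("pics/s1.png",cv2.resize(a[250:450,280:500,::-1],None,fx=3,fy=3))
E
```

```text
[ 0.42166228 -0.25109913  0.31214728] [-0.43410413  0.08935822 -0.7317588 ]
need dx,dy -0.02357253653978176 0.012235332161668779 yaw 74.24945049871842 dz to grasp 0.36147282924981705
```

View pics/s1.png

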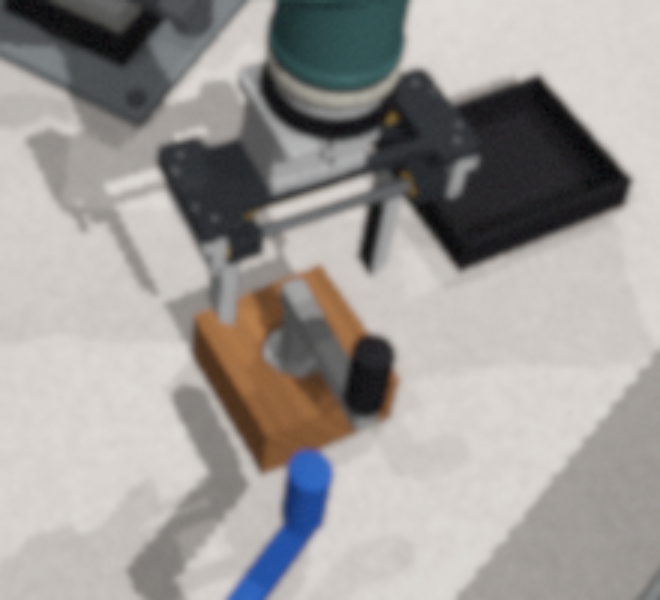

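The fingers straddle the arm (arm at crop (300,300), fingers at (225,290) and (380,230)) and are clear of the grip and the blue crank. Next I descend and close.

move_arm --increments '[[[1, -0.024, 0.012, 0.15, 0, 0, 0], [1, -0.024, 0.012, 0.28, 0, 0, 0], [1, -0.024, 0.012, 0.36, 0, 0, 0], [1, -0.024, 0.012, 0.36, 0, 0, 0], [1, -0.024, 0.012, 0.36, 0, 0, 0]]]'

```text
time: 4.07
tool_pos: [0.4229, -0.2553, 0.2797]
ee_rot: [3.14, 0.0, 1.293]
wrist_force: [-0.5, -1.0, -0.4]
width: 0.0943
```

move_arm --increments '[[[0, 0, 0, 0, 0, 0, 0], [0, 0, 0, 0, 0, 0, 0], [0, 0, 0, 0, 0, 0, 0], [0, 0, 0, 0, 0, 0, 0], [0, 0, 0, 0, 0, 0, 0], [0, 0, 0, 0, 0, 0, 0], [0, 0, 0, 0, 0, 0, 0], [0, 0, 0, 0, 0, 0, 0]]]'

```text
time: 4.73
tool_pos: [0.4227, -0.2554, 0.2786]
ee_rot: [-3.142, -0.0, 1.293]
wrist_force: [0.8, -0.1, 0.7]
width: 0.0441
```

move_arm --increments '[[[0, 0, 0, 0, 0, 0, 0], [0, 0, 0, 0, 0, 0, 0], [0, 0, 0, 0, 0, 0, 0], [0, 0, 0, 0, 0, 0, 0]]]'

```text
time: 5.07
tool_pos: [0.4227, -0.2554, 0.2786]
ee_rot: [-3.141, -0.0, 1.293]
wrist_force: [-0.5, -1.0, -1.3]
width: 0.0176
```

move_arm --increments '[[[0, 0, 0, 0, 0, 0, 0], [0, 0, 0, 0, 0, 0, 0], [0, 0, 0, 0, 0, 0, 0], [0, 0, 0, 0, 0, 0, 0]]]'

```text
time: 5.4
tool_pos: [0.4227, -0.2554, 0.2787]
ee_rot: [3.141, -0.0, 1.293]
wrist_force: [-0.4, -0.8, -0.2]
width: 0.0161
```

move_arm --increments '[[[0, 0, 0, -0.03, 0, 0, 0], [0, 0, 0, -0.08, 0, 0, 0], [0, 0, 0, -0.15, 0, 0, 0], [0, 0, 0, -0.25, 0, 0, 0], [0, 0, 0, -0.4, 0, 0, 0], [0, 0, 0, -0.6, 0, 0, 0], [0, 0, 0, -0.6, 0, 0, 0], [0, 0, 0, -0.6, 0, 0, 0]]]'

```text
time: 6.07
tool_pos: [0.4229, -0.2556, 0.3405]
ee_rot: [3.138, 0.001, 1.293]
wrist_force: [-0.4, 0.2, -3.3]
width: 0.0158
```

```bash
python3 - <<'E'
from h import *
o=robot.get_obs();print(o)
a,_=robot.snapshot("side");cv2.imwrite("pics/s2.png",cv2.resize(a[230:430,280:500,::-1],None,fx=3,fy=3))
E
```

```text
{'time': 6.0667, 'joint_positions': array([-6.58361035e-01, -1.69664598e-02,  1.60566228e+00,  3.90072271e-05,
        1.54902499e+00, -3.80178313e-01]), 'qvel': array([ 0.00028429,  0.02199144,  0.05309462,  0.00061518, -0.0023445 ,
        0.00171305]), 'joint_torque': array([ 1.28623605e-02, -3.14546299e+01, -3.22998905e+01,  2.79883324e-02,
        1.64067914e-02,  1.52809127e-05]), 'tool_pos': array([ 0.42292183, -0.25555963,  0.34047195]), 'ee_rot': array([3.13798279e+00, 1.40056768e-03, 1.29261030e+00]), 'wrist_force': array([-0.41152885,  0.22026244, -3.34509201]), 'wrist_torque': array([-0.02349866,  0.11899105, -0.02747353]), 'width': 0.01576087293014231}
```

View pics/s2.png

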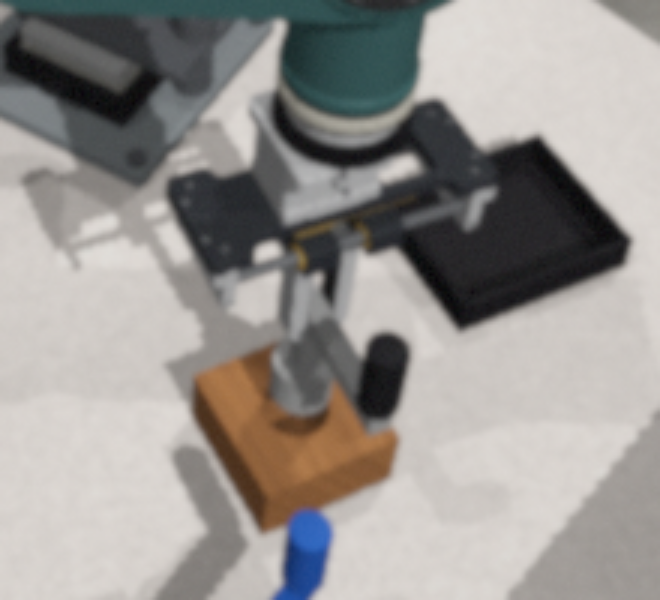

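move_arm --increments '[[[0, 0, 0, -0.2, 0, 0, 0], [0, 0, 0, -0.45, 0, 0, 0], [0, 0, 0, -0.7, 0, 0, 0], [0, 0, 0, -0.9, 0, 0, 0]]]'

```text
time: 6.45
tool_pos: [0.4225, -0.2553, 0.4287]
ee_rot: [-3.14, -0.001, 1.293]
wrist_force: [1.4, 0.0, -3.6]
width: 0.0156
```

move_arm --increments '[[[0, 0.1, 0, -0.25, 0, 0, 0], [0, 0.3, 0.02, -0.5, 0, 0, 0], [0, 0.5, 0.04, -0.7, 0, 0, 0], [0, 0.75, 0.05, -0.8, 0, 0, 0], [0, 0.98, 0.058, -0.8, 0, 0, 0]]]'

```text
time: 6.87
tool_pos: [0.4554, -0.1619, 0.5106]
ee_rot: [3.138, 0.0, 1.292]
wrist_force: [0.2, 1.0, -3.3]
width: 0.0155
```

move_arm --increments '[[[0, 0.25, 0.02, 0, 0, 0, 0], [0, 0.5, 0.03, 0, 0, 0, 0], [0, 0.75, 0.04, 0, 0, 0, 0], [0, 0.98, 0.058, 0, 0, 0, 0]]]'

```text
time: 7.2
tool_pos: [0.488, -0.0688, 0.5069]
ee_rot: [-3.138, -0.0, 1.293]
wrist_force: [-0.2, -0.1, -3.2]
width: 0.0158
```

move_arm --increments '[[[0, 0.25, 0.02, 0, 0, 0, 0], [0, 0.5, 0.03, 0, 0, 0, 0], [0, 0.75, 0.04, 0, 0, 0, 0], [0, 0.98, 0.058, 0, 0, 0, 0]]]'

```text
time: 7.53
tool_pos: [0.5205, 0.024, 0.5068]
ee_rot: [-3.138, 0.0, 1.293]
wrist_force: [0.3, -0.7, -3.6]
width: 0.0155
```

move_arm --increments '[[[0, 0.25, 0.02, 0, 0, 0, 0], [0, 0.5, 0.03, 0, 0, 0, 0], [0, 0.75, 0.04, 0, 0, 0, 0], [0, 0.9, 0.05, 0, 0, 0, 0], [0, 0.98, 0.058, 0, 0, 0, 0], [0, 0.98, 0.058, 0, 0, 0, 0], [0, 0.98, 0.058, 0, 0, 0, 0]]]'

```text
time: 8.12
tool_pos: [0.5528, 0.1148, 0.508]
ee_rot: [-3.14, 0.001, 1.292]
wrist_force: [-0.2, -0.6, -3.6]
width: 0.0158
```

```bash
cat > st.py <<'E'
from h import *
import sys
o=robot.get_obs();p,yaw=o["tool_pos"],o["ee_rot"][2];print(o["time"],p,np.degrees(o["ee_rot"]),o["wrist_force"],o["wrist_torque"],o["width"])
d=np.array([.5531,.1158])-p[:2];x=np.array([np.cos(yaw),np.sin(yaw)]);y=np.array([np.sin(yaw),-np.cos(yaw)])
print("need dx,dy",d@x/.1,d@y/.1)
E
python3 - <<'E'
import st
from h import *
for n,b in(("side",(90,220,230,430)),("top",(110,230,200,420))):
    a,d=robot.snapshot(n);np.save(f"{n}3.npy",d);cv2.imwrite(f"pics/{n}3.png",cv2.resize(a[b[0]:b[0]+160,b[1]:b[1]+200,::-1],None,fx=4,fy=3.75))
E
```

```text
8.1167 [0.55275301 0.11477573 0.50797238] [-1.79929280e+02  8.57477959e-02  7.40438648e+01] [-0.23758347 -0.58830674 -3.58453661] [-0.05095501  0.05016737  0.0134486 ] 0.01582603824055713
need dx,dy 0.010801990959813653 0.0005204757980814759
```

View pics/side3.png

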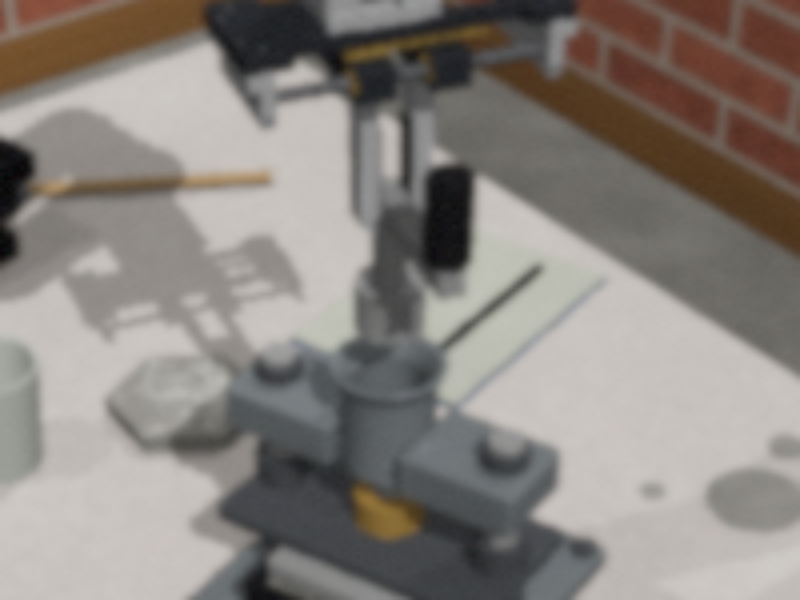

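View pics/top3.png

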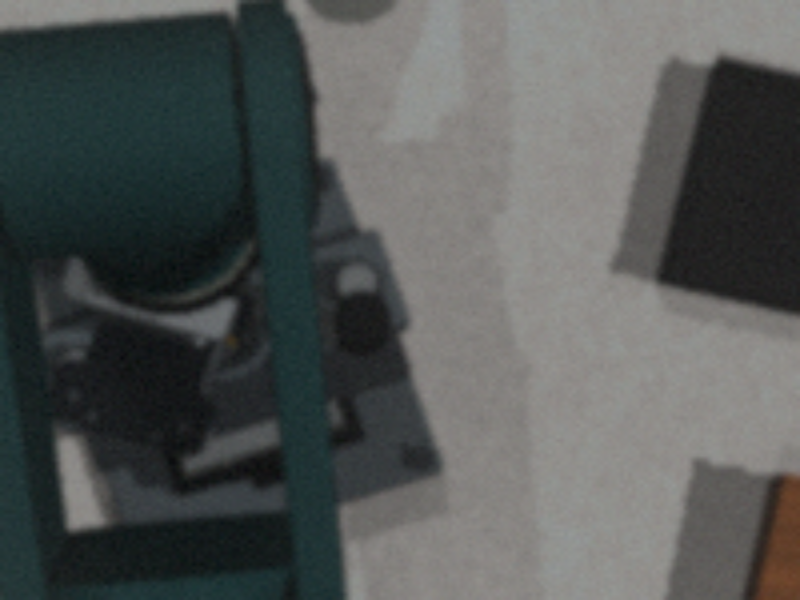

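move_arm --increments '[[[0, 0.011, 0, 0.12, 0, 0, 0], [0, 0.011, 0, 0.22, 0, 0, 0], [0, 0.011, 0, 0.27, 0, 0, 0], [0, 0.011, 0, 0.31, 0, 0, 0], [0, 0.011, 0, 0.35, 0, 0, 0], [0, 0.011, 0, 0.37, 0, 0, 0], [0, 0.011, 0, 0.38, 0, 0, 0]]]'

```text
time: 8.8
tool_pos: [0.5529, 0.1161, 0.4704]
ee_rot: [-3.141, 0.0, 1.292]
wrist_force: [0.3, -0.3, -3.0]
width: 0.0159
```

```bash
python3 st.py
```

```text
8.8 [0.55290394 0.11610937 0.47043108] [-1.79985964e+02  3.97963251e-03  7.40508904e+01] [ 0.26871929 -0.26691911 -3.00178426] [-0.06337533  0.07645642 -0.02932377] 0.015872460892448058
need dx,dy -0.002435882401265174 0.0027351796879360553
```

move_arm --increments '[[[0, 0, 0, 0.015, 0, 0, 0], [0, 0, 0, 0.03, 0, 0, 0], [0, 0, 0, 0.045, 0, 0, 0], [0, 0, 0, 0.045, 0, 0, 0]]]'

```text
time: 9.13
tool_pos: [0.5529, 0.1163, 0.466]
ee_rot: [-3.141, 0.0, 1.293]
wrist_force: [-0.3, -0.2, -4.1]
width: 0.0158
```

```bash
python3 st.py
```

```text
9.1333 [0.55290836 0.1163136  0.46596905] [-1.79985344e+02  3.80418252e-03  7.40687778e+01] [-0.26799805 -0.17862485 -4.1246826 ] [-0.05291639  0.06771638  0.04384198] 0.01582643654014298
need dx,dy -0.004412720470571102 0.0032525413737461146
```

move_arm --increments '[[[0, 0, 0, 0.01, 0, 0, 0], [0, 0, 0, 0.02, 0, 0, 0], [0, 0, 0, 0.03, 0, 0, 0], [0, 0, 0, 0.03, 0, 0, 0]]]'

```text
time: 9.47
tool_pos: [0.5531, 0.1163, 0.4632]
ee_rot: [3.141, -0.001, 1.293]
wrist_force: [1.1, 0.1, -3.7]
width: 0.0158
```

```bash
python3 st.py
```

```text
9.4667 [0.55306881 0.1163017  0.46319259] [ 1.79952578e+02 -3.44603065e-02  7.40650068e+01] [ 1.14586043  0.0746259  -3.74449635] [ 0.10476462 -0.15021826 -0.02130527] 0.015784214460016932
need dx,dy -0.004738553599614671 0.0016772652115874696
```

move_arm --increments '[[[0, 0, 0, 0.02, 0, 0, 0], [0, 0, 0, 0.04, 0, 0, 0], [0, 0, 0, 0.06, 0, 0, 0], [0, 0, 0, 0.08, 0, 0, 0], [0, 0, 0, 0.08, 0, 0, 0]]]'

```text
time: 9.88
tool_pos: [0.5531, 0.1163, 0.4549]
ee_rot: [3.141, -0.001, 1.293]
wrist_force: [1.8, 1.3, -3.3]
width: 0.0158
```

```bash
python3 st.py
```

```text
9.8833 [0.55314118 0.11628275 0.45486658] [ 1.79959449e+02 -3.21022957e-02  7.40610425e+01] [ 1.79753334  1.29893927 -3.26910144] [ 0.1749052  -0.55857084 -0.03573642] 0.0158370581306223
need dx,dy -0.0047550223617883755 0.0009297071738270147
```

move_arm --increments '[[[0, 0.003, 0.004, 0.02, 0, 0, 0], [0, 0.003, 0.004, 0.05, 0, 0, 0], [0, 0.003, 0.004, 0.08, 0, 0, 0], [0, 0.003, 0.004, 0.11, 0, 0, 0], [0, 0.003, 0.004, 0.13, 0, 0, 0], [0, 0.003, 0.004, 0.13, 0, 0, 0]]]'

```text
time: 10.38
tool_pos: [0.5535, 0.1165, 0.4415]
ee_rot: [-3.141, -0.0, 1.293]
wrist_force: [2.9, 0.7, -4.8]
width: 0.0156
```

```bash
python3 st.py
```

```text
10.3833 [0.55350945 0.11645774 0.44149256] [-1.79986412e+02 -4.39150652e-03  7.40601460e+01] [ 2.86855303  0.69123263 -4.77982389] [ 0.21198663 -0.62590928 -0.03320831] 0.015569985839468566
need dx,dy -0.007448962275719404 -0.0021307394866407836
```

move_arm --increments '[[[0, 0.001, 0.003, 0.01, 0, 0, 0], [0, 0.001, 0.003, 0.02, 0, 0, 0], [0, 0.001, 0.003, 0.028, 0, 0, 0], [0, 0.001, 0.003, 0.028, 0, 0, 0]]]'

```text
time: 10.72
tool_pos: [0.5537, 0.1165, 0.4392]
ee_rot: [-3.141, 0.0, 1.293]
wrist_force: [2.4, 0.0, -2.7]
width: 0.0157
```

```bash
python3 st.py
```

```text
10.7167 [0.55366727 0.11645289 0.43921796] [-1.79980611e+02  2.58687222e-03  7.40621744e+01] [ 2.38350846  0.01861731 -2.69544977] [ 0.21418589 -0.32674175 -0.01114226] 0.01568438517918037
need dx,dy -0.007835591502497772 -0.00366186627734668
```

move_arm --increments '[[[0, 0, 0.002, 0.006, 0, 0, 0], [0, 0, 0.002, 0.012, 0, 0, 0], [0, 0, 0.002, 0.012, 0, 0, 0]]]'

```text
time: 10.97
tool_pos: [0.5537, 0.1164, 0.4386]
ee_rot: [-3.142, -0.0, 1.293]
wrist_force: [0.8, 1.7, -1.0]
width: 0.0157
```

```bash
python3 st.py
```

```text
10.9667 [0.55370675 0.11640686 0.43855396] [-1.79994702e+02 -7.35708771e-03  7.40649398e+01] [ 0.82307368  1.68628571 -0.97884398] [ 0.14295837 -0.01858021 -0.04358112] 0.015660414886227936
need dx,dy -0.007501228664493973 -0.004168215214018698
```

move_arm --increments '[[[0, 0, 0, 0.005, 0, 0, 0], [0, 0, 0, 0.008, 0, 0, 0], [0, 0, 0, 0.008, 0, 0, 0]]]'

```text
time: 11.22
tool_pos: [0.5536, 0.1164, 0.4384]
ee_rot: [3.141, -0.0, 1.293]
wrist_force: [-1.3, 0.1, 3.6]
width: 0.0162
```

```bash
python3 st.py
```

```text
11.2167 [0.55360998 0.11640452 0.43842801] [ 1.79960225e+02 -2.48258870e-02  7.40639799e+01] [-1.34371593  0.11949599  3.58787589] [ 0.14398252  0.22843502 -0.00856468] 0.01619595389794129
need dx,dy -0.007213105574492941 -0.003243978192113842
```

move_arm --increments '[[[0, 0, -0.0005, 0, 0, 0, 0.033], [0, 0, -0.001, 0, 0, 0, 0.067], [0, 0, -0.0015, 0, 0, 0, 0.1], [0, 0, -0.002, 0, 0, 0, 0.133]]]'

```text
time: 11.55
tool_pos: [0.5535, 0.1165, 0.4384]
ee_rot: [3.141, -0.001, 1.081]
wrist_force: [-0.1, 0.6, 3.0]
width: 0.0156
```

```bash
python3 st.py
```

```text
11.55 [0.55350841 0.11652523 0.43838924] [ 1.79952000e+02 -5.54830561e-02  6.19634196e+01] [-0.07899147  0.61681078  3.04090009] [0.20741157 0.24271515 0.08429002] 0.015646373194850453
need dx,dy -0.008320905780346237 -0.00019597972007660128
```

move_arm --increments '[[[0, 0, -0.0005, 0, 0, 0, 0.033], [0, 0, -0.001, 0, 0, 0, 0.067], [0, 0, -0.0015, 0, 0, 0, 0.1], [0, 0, -0.002, 0, 0, 0, 0.133]]]'

```text
time: 11.88
tool_pos: [0.5533, 0.1167, 0.4379]
ee_rot: [-3.141, -0.001, 0.873]
wrist_force: [-1.0, 0.4, -3.0]
width: 0.0157
```

```bash
python3 st.py
```

```text
11.8833 [0.55334394 0.11671818 0.43788688] [-1.79989149e+02 -5.10925533e-02  4.99977389e+01] [-1.00653678  0.39075974 -3.02993883] [ 0.33048805 -0.03098457 -0.00611764] 0.015695249465275923
need dx,dy -0.008601481155085664 0.004033624605486879
```

Vertical contact has gone (only the weight remains), so the hex has aligned at about 50° tool yaw. I lower slowly.

move_arm --increments '[[[0, 0, 0, 0.01, 0, 0, 0], [0, 0, 0, 0.02, 0, 0, 0], [0, 0, 0, 0.03, 0, 0, 0], [0, 0, 0, 0.03, 0, 0, 0]]]'

```text
time: 12.22
tool_pos: [0.5535, 0.1166, 0.4349]
ee_rot: [3.141, -0.001, 0.876]
wrist_force: [0.4, 1.4, 2.4]
width: 0.0162
```

```bash
python3 st.py
```

```text
12.2167 [0.553523   0.11664274 0.43487292] [ 1.79972899e+02 -6.65755788e-02  5.01639234e+01] [0.42114063 1.39240366 2.40709335] [ 0.43164097  0.03630478 -0.06811757] 0.016202048541590807
need dx,dy -0.009180975319509638 0.0021503667185258585
```

move_arm --increments '[[[0, 0.002, -0.002, 0, 0, 0, 0.022], [0, 0.002, -0.002, 0, 0, 0, 0.022], [0, 0.002, -0.002, 0.008, 0, 0, 0.022], [0, 0.002, -0.002, 0.008, 0, 0, 0.022]]]'

```text
time: 12.55
tool_pos: [0.5537, 0.1168, 0.4327]
ee_rot: [-3.141, 0.0, 0.841]
wrist_force: [2.1, 0.9, -3.4]
width: 0.0155
```

```bash
python3 st.py
```

```text
12.55 [0.55372145 0.11682158 0.43267652] [-1.79974243e+02  1.96484850e-02  4.81892403e+01] [ 2.12523395  0.9147221  -3.41545341] [ 0.37612119 -0.37732295  0.02213449] 0.015534458480313994
need dx,dy -0.011757364331212274 0.0021786307573698404
```

move_arm --increments '[[[0, 0.002, 0.001, 0.02, 0, 0, 0], [0, 0.002, 0.001, 0.04, 0, 0, 0], [0, 0.002, 0.001, 0.06, 0, 0, 0], [0, 0.002, 0.001, 0.08, 0, 0, 0], [0, 0.002, 0.001, 0.08, 0, 0, 0]]]'

```text
time: 12.97
tool_pos: [0.5538, 0.1169, 0.4249]
ee_rot: [-3.141, 0.0, 0.84]
wrist_force: [1.6, 1.5, -3.6]
width: 0.0159
```

```bash
python3 st.py
```

```text
12.9667 [0.55375718 0.11688232 0.42493025] [-1.79979805e+02  1.71996994e-02  4.81434756e+01] [ 1.62564855  1.46540345 -3.61418703] [ 0.32917188 -0.42464469 -0.03286033] 0.015915784521164798
need dx,dy -0.012446442655356445 0.0023271354600083965
```

move_arm --increments '[[[0, 0.001, 0, 0.015, 0, 0, 0], [0, 0.001, 0, 0.028, 0, 0, 0], [0, 0.001, 0, 0.036, 0, 0, 0], [0, 0.001, 0, 0.036, 0, 0, 0]]]'

```text
time: 13.3
tool_pos: [0.5537, 0.1169, 0.4219]
ee_rot: [-3.142, 0.0, 0.84]
wrist_force: [0.8, 0.4, -1.6]
width: 0.0158
```

```bash
python3 st.py
```

```text
13.3 [0.55374214 0.1169367  0.42187421] [-1.79996306e+02  4.45223988e-03  4.81390714e+01] [ 0.76044367  0.40286514 -1.6490708 ] [ 0.31653491 -0.20086169 -0.04102752] 0.015780124788005463
need dx,dy -0.012750952422035836 0.0028030124174685677
```

move_arm --increments '[[[0, 0, 0, 0.006, 0, 0, 0], [0, 0, 0, 0.01, 0, 0, 0], [0, 0, 0, 0.01, 0, 0, 0]]]'

```text
time: 13.55
tool_pos: [0.5538, 0.1169, 0.421]
ee_rot: [3.142, -0.0, 0.84]
wrist_force: [1.6, 0.5, -1.0]
width: 0.0154
```

```bash
python3 st.py
```

```text
13.55 [0.55375943 0.11692978 0.42102858] [ 1.79998352e+02 -1.71245114e-03  4.81371808e+01] [ 1.64155496  0.51485149 -0.9905188 ] [ 0.26907428 -0.19025499 -0.06019687] 0.015389938723704725
need dx,dy -0.01281465917800805 0.0026285414587549224
```

move_arm --increments '[[[0, 0, 0, 0.005, 0, 0, 0], [0, 0, 0, 0.01, 0, 0, 0], [0, 0, 0, 0.01, 0, 0, 0]]]'

```text
time: 13.8
tool_pos: [0.5537, 0.117, 0.4207]
ee_rot: [3.141, -0.001, 0.84]
wrist_force: [-0.6, 1.4, 2.7]
width: 0.0159
```

```bash
python3 st.py
```

```text
13.8 [0.55367404 0.11697359 0.42067826] [ 1.79974247e+02 -3.51249623e-02  4.81405146e+01] [-0.59562588  1.39161189  2.74781552] [ 0.29788281  0.0985959  -0.07148919] 0.015873962047206317
need dx,dy -0.012571274049445141 0.003556089989362227
```

Fully home: the socket stands 17.7 mm lower than on the corners, with floor contact of about 6 N. I release, lift, and look.

move_arm --increments '[[[0.55, 0, 0, 0, 0, 0, 0], [0.55, 0, 0, 0, 0, 0, 0], [0.55, 0, 0, -0.005, 0, 0, 0], [0.55, 0, 0, -0.005, 0, 0, 0], [0.55, 0, 0, -0.005, 0, 0, 0], [0.55, 0, 0, -0.005, 0, 0, 0], [0.55, 0, 0, -0.005, 0, 0, 0], [0.55, 0, 0, -0.005, 0, 0, 0]]]'

```text
time: 14.47
tool_pos: [0.5538, 0.117, 0.4204]
ee_rot: [-3.142, 0.0, 0.84]
wrist_force: [0.3, 0.6, 0.4]
width: 0.0513
```

move_arm --increments '[[[0.55, 0, 0, -0.1, 0, 0, 0], [0.55, 0, 0, -0.3, 0, 0, 0], [0.55, 0, 0, -0.6, 0, 0, 0], [0.55, 0, 0, -0.92, 0, 0, 0], [0.55, 0, 0, -0.92, 0, 0, 0], [0.55, 0, 0, -0.92, 0, 0, 0]]]'

```text
time: 14.97
tool_pos: [0.5534, 0.1169, 0.5163]
ee_rot: [3.137, -0.005, 0.84]
wrist_force: [0.2, 0.5, -0.0]
width: 0.0515
```

```bash
python3 - <<'E'
import st
from h import *
a,d=robot.snapshot("side");np.save("side4.npy",d);cv2.imwrite("pics/side4.png",a[:,:,::-1]);cv2.imwrite("pics/side4c.png",cv2.resize(a[130:290,230:430,::-1],None,fx=4,fy=3.75,interpolation=cv2.INTER_CUBIC))
C=cloud("side",d)
for nm in("side0.npy","side4.npy"):
    C=cloud("side",np.load(nm)).reshape(-1,3)
    u=np.deg2rad(18.7);R=np.array([[np.cos(u),np.sin(u)],[-np.sin(u),np.cos(u)]])
    q=(C[:,:2]-[.5535,.1173])@R.T
    m=(abs(q[:,0])<.06)&(abs(q[:,1])<.12)&(C[:,2]>.03)&(C[:,2]<.13)
    print(np.histogram(C[m,2],np.arange(.03,.131,.002)))
# grip
m=(C[:,2]>.296)&(C[:,2]<.308)&(np.hypot(C[:,0]-.5,C[:,1]-.058)<.05);print("grip top",m.sum(),np.median(C[m],0),(C[m].max(0)+C[m].min(0))/2)
E
```

```text
14.9667 [0.55343113 0.11694286 0.51626611] [179.73831635  -0.29699616  48.14027167] [ 0.19038505  0.50419484 -0.00069591] [-0.0518799   0.10909176  0.0125073 ] 0.0515127639544355
need dx,dy -0.010721466616800299 0.005160224369393373
(array([ 12,   7,  10,  15,  15,  39,  53,  17,  11,  20,  22,  10,  10,
         6,   3,   6,  22,  59,  74,  45,  48,  43,  67, 169, 444, 482,
       171,  35,  26,  35,  26,  26,  27,  28,  40,  63,  64,  49,  28,
        12,  14,   5,   2,   0,   0,   0,   0,   0,   0,   0]), array([0.03 , 0.032, 0.034, 0.036, 0.038, 0.04 , 0.042, 0.044, 0.046,
       0.048, 0.05 , 0.052, 0.054, 0.056, 0.058, 0.06 , 0.062, 0.064,
       0.066, 0.068, 0.07 , 0.072, 0.074, 0.076, 0.078, 0.08 , 0.082,
       0.084, 0.086, 0.088, 0.09 , 0.092, 0.094, 0.096, 0.098, 0.1  ,
       0.102, 0.104, 0.106, 0.108, 0.11 , 0.112, 0.114, 0.116, 0.118,
       0.12 , 0.122, 0.124, 0.126, 0.128, 0.13 ]))
(array([ 13,  11,   8,  13,  19,  48,  41,  17,   9,  23,  14,  10,   9,
        14,   3,   3,  27,  66,  59,  50,  45,  48,  64, 176, 460, 474,
       155,  43,  29,  24,  36,  20,  23,  34,  40,  61,  63,  49,  22,
        15,   9,   8,   2,   0,   0,   0,   0,   0,   0,   1]), array([0.03 , 0.032, 0.034, 0.036, 0.038, 0.04 , 0.042, 0.044, 0.046,
       0.048, 0.05 , 0.052, 0.054, 0.056, 0.058, 0.06 , 0.062, 0.064,
       0.066, 0.068, 0.07 , 0.072, 0.074, 0.076, 0.078, 0.08 , 0.082,
       0.084, 0.086, 0.088, 0.09 , 0.092, 0.094, 0.096, 0.098, 0.1  ,
       0.102, 0.104, 0.106, 0.108, 0.11 , 0.112, 0.114, 0.116, 0.118,
       0.12 , 0.122, 0.124, 0.126, 0.128, 0.13 ]))
grip top 93 [0.49827259 0.0556681  0.30237528] [0.49931092 0.05729396 0.30082023]
```

View pics/side4c.png

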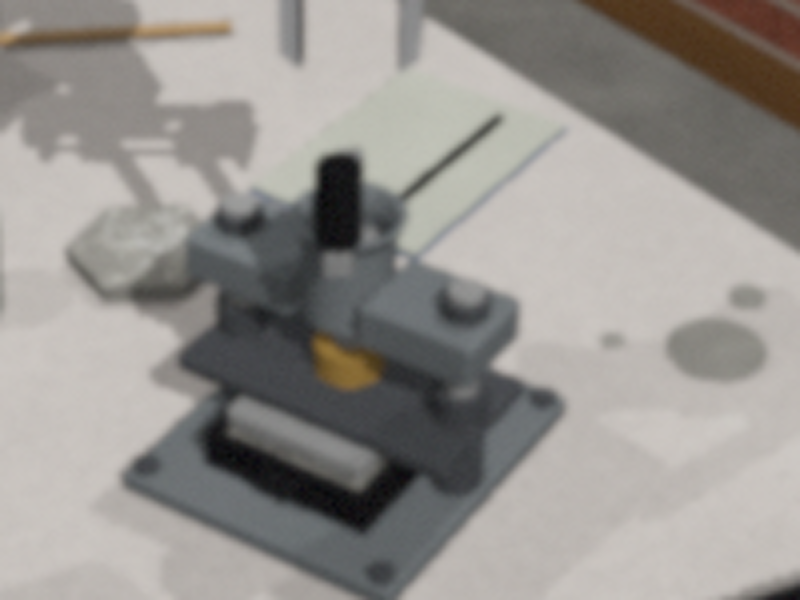

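move_arm --increments '[[[0.55, -0.2, 0, 0, 0, 0, 0], [0.55, -0.4, 0, 0, 0, 0, 0], [0.55, -0.6, 0, 0, 0, 0, 0], [0.55, -0.796, 0, 0, 0, 0, 0], [0.55, -0.796, 0, 0, 0, 0, 0], [0.55, -0.796, 0, 0, 0, 0, 0], [0.55, -0.796, 0, 0, 0, 0, 0]]]'

```text
time: 15.6
tool_pos: [0.501, 0.0579, 0.5114]
ee_rot: [-3.14, 0.001, 0.84]
wrist_force: [0.2, -0.0, 0.5]
width: 0.0515
```

```bash
python3 - <<'E'
import st
from h import *
a,d=robot.snapshot("side");cv2.imwrite("pics/side5c.png",cv2.resize(a[90:250,230:430,::-1],None,fx=4,fy=3.75,interpolation=cv2.INTER_CUBIC))
E
```

```text
15.6 [0.50099922 0.05792947 0.51142139] [-1.79916949e+02  3.74141087e-02  4.81431864e+01] [ 0.23496319 -0.00178121  0.53716577] [-0.01780798  0.06878341 -0.01584873] 0.05154938657959714
need dx,dy 0.7786817945603545 0.001900862615587921
```

View pics/side5c.png

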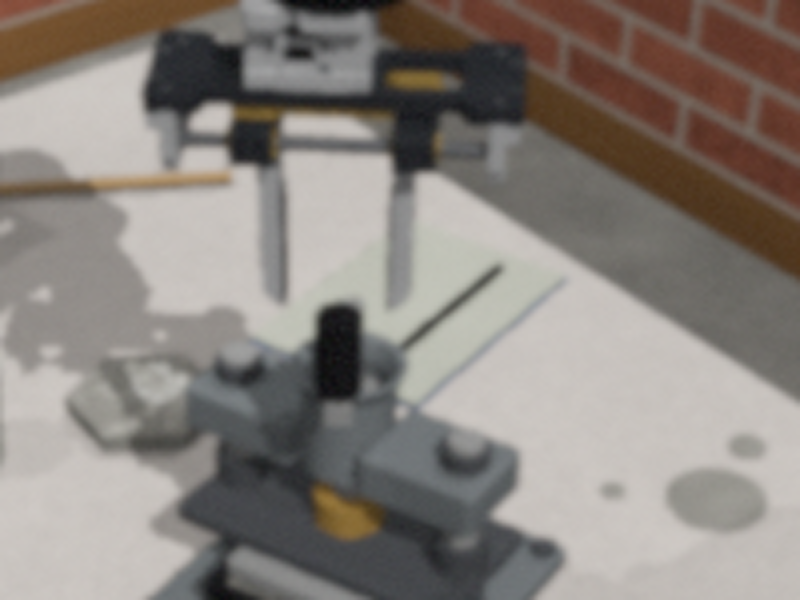

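The fingers stand centred over the black grip at crop (338,350). I lower and close.

move_arm --increments '[[[0.55, 0, 0, 0.12, 0, 0, 0], [0.55, 0, 0, 0.3, 0, 0, 0], [0.55, 0, 0, 0.45, 0, 0, 0], [0.55, 0, 0, 0.545, 0, 0, 0], [0.55, 0, 0, 0.545, 0, 0, 0], [0.55, 0, 0, 0.545, 0, 0, 0]]]'

```text
time: 16.15
tool_pos: [0.501, 0.0581, 0.4574]
ee_rot: [-3.14, 0.001, 0.841]
wrist_force: [-0.5, 0.0, 0.2]
width: 0.052
```

move_arm --increments '[[[0, 0, 0, 0, 0, 0, 0], [0, 0, 0, 0, 0, 0, 0], [0, 0, 0, 0, 0, 0, 0], [0, 0, 0, 0, 0, 0, 0], [0, 0, 0, 0, 0, 0, 0], [0, 0, 0, 0, 0, 0, 0], [0, 0, 0, 0, 0, 0, 0], [0, 0, 0, 0, 0, 0, 0]]]'

```text
time: 16.82
tool_pos: [0.5006, 0.0576, 0.4586]
ee_rot: [3.141, -0.001, 0.84]
wrist_force: [-1.0, 0.0, 2.7]
width: 0.0255
```

```bash
python3 st.py
```

```text
16.8167 [0.50059223 0.05761663 0.45862014] [ 1.79950986e+02 -4.03057769e-02  4.81326297e+01] [-1.04854096  0.04315578  2.66803925] [-0.07883058  0.24914842 -0.02231648] 0.025472730063524584
need dx,dy 0.7837281345975203 0.0027002362101322085
```

```bash
cat > tab.py <<'E'
import numpy as np,sys
def tab(t0,step,n=8,r=.8):
    a=np.deg2rad(t0);print(t0,step,"[["+", ".join("[0, %.3f, %.3f, 0, 0, 0, 0]"%(r*(np.cos(a)-np.cos(t)),r*(np.sin(a)-np.sin(t))) for t in a+np.deg2rad(step)*np.arange(1,n+1))+"]]")
if __name__=="__main__":
    for s in sys.argv[1:]:
        t,st,n=s.split(",");tab(float(t),float(st),int(n))
E
python3 tab.py 0,3,8 24,5,8 64,6,8 112,6,8 160,6,8
```

```text
0.0 3.0 [[[0, 0.001, -0.042, 0, 0, 0, 0], [0, 0.004, -0.084, 0, 0, 0, 0], [0, 0.010, -0.125, 0, 0, 0, 0], [0, 0.017, -0.166, 0, 0, 0, 0], [0, 0.027, -0.207, 0, 0, 0, 0], [0, 0.039, -0.247, 0, 0, 0, 0], [0, 0.053, -0.287, 0, 0, 0, 0], [0, 0.069, -0.325, 0, 0, 0, 0]]]
24.0 5.0 [[[0, 0.031, -0.062, 0, 0, 0, 0], [0, 0.068, -0.122, 0, 0, 0, 0], [0, 0.109, -0.178, 0, 0, 0, 0], [0, 0.155, -0.230, 0, 0, 0, 0], [0, 0.206, -0.278, 0, 0, 0, 0], [0, 0.261, -0.322, 0, 0, 0, 0], [0, 0.319, -0.360, 0, 0, 0, 0], [0, 0.380, -0.394, 0, 0, 0, 0]]]
64.0 6.0 [[[0, 0.077, -0.033, 0, 0, 0, 0], [0, 0.157, -0.057, 0, 0, 0, 0], [0, 0.239, -0.073, 0, 0, 0, 0], [0, 0.323, -0.080, 0, 0, 0, 0], [0, 0.407, -0.079, 0, 0, 0, 0], [0, 0.490, -0.069, 0, 0, 0, 0], [0, 0.571, -0.050, 0, 0, 0, 0], [0, 0.650, -0.023, 0, 0, 0, 0]]]
112.0 6.0 [[[0, 0.076, 0.035, 0, 0, 0, 0], [0, 0.148, 0.079, 0, 0, 0, 0], [0, 0.215, 0.129, 0, 0, 0, 0], [0, 0.276, 0.186, 0, 0, 0, 0], [0, 0.331, 0.249, 0, 0, 0, 0], [0, 0.379, 0.318, 0, 0, 0, 0], [0, 0.419, 0.391, 0, 0, 0, 0], [0, 0.452, 0.468, 0, 0, 0, 0]]]
160.0 6.0 [[[0, 0.024, 0.080, 0, 0, 0, 0], [0, 0.040, 0.162, 0, 0, 0, 0], [0, 0.048, 0.246, 0, 0, 0, 0], [0, 0.046, 0.329, 0, 0, 0, 0], [0, 0.036, 0.413, 0, 0, 0, 0], [0, 0.017, 0.494, 0, 0, 0, 0], [0, -0.010, 0.573, 0, 0, 0, 0], [0, -0.045, 0.649, 0, 0, 0, 0]]]
```

move_arm --increments '[[[0, 0.001, -0.042, 0, 0, 0, 0], [0, 0.004, -0.084, 0, 0, 0, 0], [0, 0.01, -0.125, 0, 0, 0, 0], [0, 0.017, -0.166, 0, 0, 0, 0], [0, 0.027, -0.207, 0, 0, 0, 0], [0, 0.039, -0.247, 0, 0, 0, 0], [0, 0.053, -0.287, 0, 0, 0, 0], [0, 0.069, -0.325, 0, 0, 0, 0]]]'

```text
time: 17.48
tool_pos: [0.4811, 0.0841, 0.4586]
ee_rot: [3.138, 0.001, 0.839]
wrist_force: [0.1, -5.2, 4.5]
width: 0.0257
```

```bash
cat > w.py <<'E'
from h import *
o=robot.get_obs();p=o["tool_pos"];d=p[:2]-np.array([.554,.1176]);f=o["wrist_force"]
phi=np.arctan2(d[1],d[0]);t=np.array([np.sin(phi),-np.cos(phi)]);r=np.array([np.cos(phi),np.sin(phi)])
print(o["time"],p,"turned",(228.3-np.degrees(phi))%360,"r",np.hypot(*d),"Ftan(cw)",f[:2]@t,"Frad",f[:2]@r,"Fz",f[2],o["wrist_torque"],o["width"],np.degrees(o["ee_rot"][2]))
E
python3 w.py
```

```text
17.4833 [0.48105214 0.08406775 0.45857711] turned 23.61297730481283 r 0.08028575255192962 Ftan(cw) -4.783282628360756 Frad 2.13737847860565 Fz 4.508039807226316 [-1.33187813 -0.36655065 -0.00730631] 0.02569710743463912 48.060375939659075
```

move_arm --increments '[[[0, 0.031, -0.062, 0, 0, 0, 0], [0, 0.068, -0.122, 0, 0, 0, 0], [0, 0.109, -0.178, 0, 0, 0, 0], [0, 0.155, -0.23, 0, 0, 0, 0], [0, 0.206, -0.278, 0, 0, 0, 0], [0, 0.261, -0.322, 0, 0, 0, 0], [0, 0.319, -0.36, 0, 0, 0, 0], [0, 0.38, -0.394, 0, 0, 0, 0]]]'

```text
time: 18.15
tool_pos: [0.4765, 0.1388, 0.4585]
ee_rot: [3.14, 0.003, 0.839]
wrist_force: [-2.0, -4.6, 5.7]
width: 0.0257
```

```bash
python3 w.py
```

```text
18.15 [0.47653875 0.13877389 0.45851133] turned 63.58822608430398 r 0.08030304107192066 Ftan(cw) -5.017841823644964 Frad 0.725974853317973 Fz 5.738742529662906 [-1.49510948  0.22152198 -0.03494555] 0.025669326247488623 48.07102895283836
```

move_arm --increments '[[[0, 0.077, -0.033, -0.003, 0, 0, 0], [0, 0.157, -0.057, -0.005, 0, 0, 0], [0, 0.239, -0.073, -0.005, 0, 0, 0], [0, 0.323, -0.08, -0.005, 0, 0, 0], [0, 0.407, -0.079, -0.005, 0, 0, 0], [0, 0.49, -0.069, -0.005, 0, 0, 0], [0, 0.571, -0.05, -0.005, 0, 0, 0], [0, 0.65, -0.023, -0.005, 0, 0, 0]]]'

```text
time: 18.82
tool_pos: [0.5176, 0.1893, 0.4585]
ee_rot: [-3.139, 0.005, 0.841]
wrist_force: [-3.9, -2.7, 6.2]
width: 0.0255
```

move_arm --increments '[[[0, 0.076, 0.035, 0, 0, 0, 0], [0, 0.148, 0.079, 0, 0, 0, 0], [0, 0.215, 0.129, 0, 0, 0, 0], [0, 0.276, 0.186, 0, 0, 0, 0], [0, 0.331, 0.249, 0, 0, 0, 0], [0, 0.379, 0.318, 0, 0, 0, 0], [0, 0.419, 0.391, 0, 0, 0, 0], [0, 0.452, 0.468, 0, 0, 0, 0]]]'

```text
time: 19.48
tool_pos: [0.5823, 0.1931, 0.4586]
ee_rot: [-3.135, 0.002, 0.843]
wrist_force: [-5.0, 2.2, 6.3]
width: 0.026
```

```bash
python3 w.py; python3 - <<'E'
from h import *
for nm in ("side0","side4","now"):
    if nm=="now":
        a,d=robot.snapshot("side");cv2.imwrite("pics/side6.png",a[:,:,::-1]);cv2.imwrite("pics/side6c.png",cv2.resize(a[180:270,250:370,::-1],None,fx=6,fy=6,interpolation=cv2.INTER_CUBIC))
    else: d=np.load(nm+".npy")
    C=cloud("side",d).reshape(-1,3);u=np.deg2rad(18.7);R=np.array([[np.cos(u),np.sin(u)],[-np.sin(u),np.cos(u)]])
    q=(C[:,:2]-[.5535,.1173])@R.T
    m=(abs(q[:,0])<.045)&(abs(q[:,1])<.09)&(C[:,2]>.055)&(C[:,2]<.09);print(nm,m.sum(),np.median(C[m,2]))
    z=C[m,2];h,e=np.histogram(z,np.arange(.055,.09,.001));i=h.argmax();mm=abs(z-e[i]-.0005)<.004;print(z[mm].mean())
a=cv2.imread("pics/side0.png")
cv2.imwrite("pics/side0c.png",cv2.resize(a[180:270,250:370],None,fx=6,fy=6,interpolation=cv2.INTER_CUBIC))
E
python3 tab.py 160,6,8 208,4,8 240,2.5,8 260,2,6
```

```text
19.4833 [0.58232845 0.19312131 0.45857278] turned 158.8613356113967 r 0.08065958751858672 Ftan(cw) -5.395505236872294 Frad 0.27434420680369687 Fz 6.297383532658109 [0.2336912  1.43396555 0.01137255] 0.02602259774631166 48.31547065084947
side0 1087 0.08032607572552747
0.08024155451385091
side4 1098 0.08030922716747199
0.08019440591717884
now 1130 0.07714049608693663
0.07688981351289957
160.0 6.0 [[[0, 0.024, 0.080, 0, 0, 0, 0], [0, 0.040, 0.162, 0, 0, 0, 0], [0, 0.048, 0.246, 0, 0, 0, 0], [0, 0.046, 0.329, 0, 0, 0, 0], [0, 0.036, 0.413, 0, 0, 0, 0], [0, 0.017, 0.494, 0, 0, 0, 0], [0, -0.010, 0.573, 0, 0, 0, 0], [0, -0.045, 0.649, 0, 0, 0, 0]]]
208.0 4.0 [[[0, -0.028, 0.048, 0, 0, 0, 0], [0, -0.059, 0.095, 0, 0, 0, 0], [0, -0.094, 0.139, 0, 0, 0, 0], [0, -0.131, 0.180, 0, 0, 0, 0], [0, -0.171, 0.219, 0, 0, 0, 0], [0, -0.214, 0.255, 0, 0, 0, 0], [0, -0.259, 0.288, 0, 0, 0, 0], [0, -0.306, 0.317, 0, 0, 0, 0]]]
240.0 2.5 [[[0, -0.031, 0.017, 0, 0, 0, 0], [0, -0.062, 0.032, 0, 0, 0, 0], [0, -0.094, 0.046, 0, 0, 0, 0], [0, -0.126, 0.059, 0, 0, 0, 0], [0, -0.159, 0.070, 0, 0, 0, 0], [0, -0.193, 0.080, 0, 0, 0, 0], [0, -0.227, 0.088, 0, 0, 0, 0], [0, -0.261, 0.095, 0, 0, 0, 0]]]
260.0 2.0 [[[0, -0.028, 0.004, 0, 0, 0, 0], [0, -0.055, 0.008, 0, 0, 0, 0], [0, -0.083, 0.010, 0, 0, 0, 0], [0, -0.111, 0.012, 0, 0, 0, 0], [0, -0.139, 0.012, 0, 0, 0, 0], [0, -0.167, 0.012, 0, 0, 0, 0]]]
```

View pics/side6c.png

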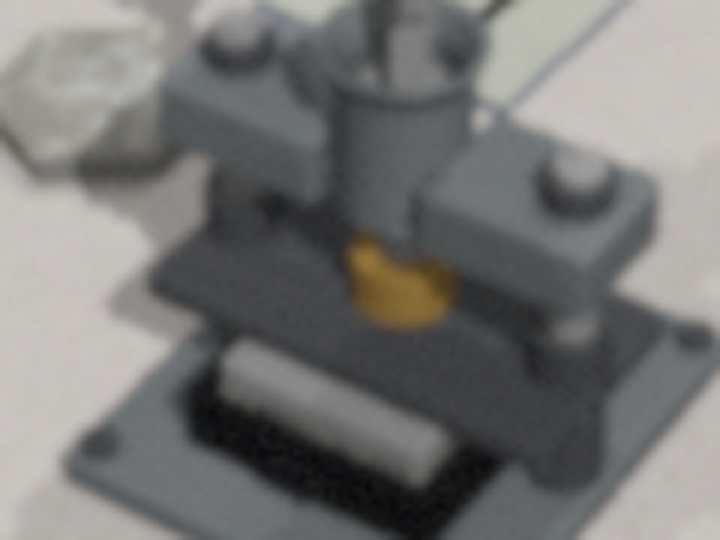

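View pics/side0c.png

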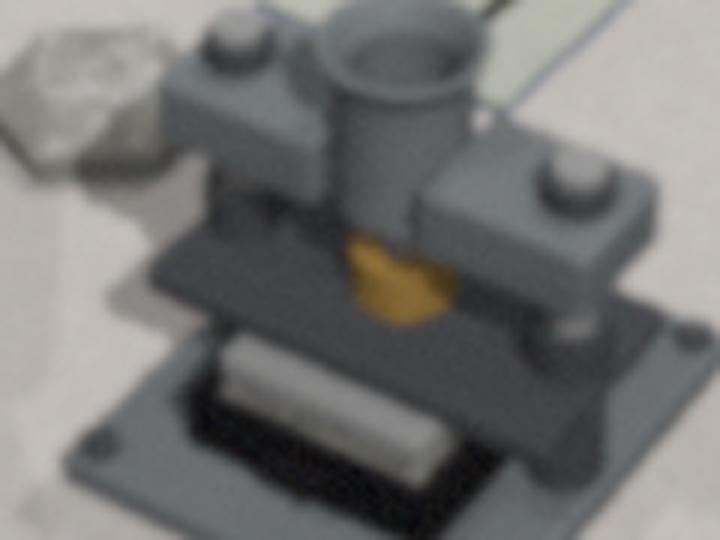

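move_arm --increments '[[[0, 0.024, 0.08, 0, 0, 0, 0], [0, 0.04, 0.162, 0, 0, 0, 0], [0, 0.048, 0.246, 0, 0, 0, 0], [0, 0.046, 0.329, 0, 0, 0, 0], [0, 0.036, 0.413, 0, 0, 0, 0], [0, 0.017, 0.494, 0, 0, 0, 0], [0, -0.01, 0.573, 0, 0, 0, 0], [0, -0.045, 0.649, 0, 0, 0, 0]]]'

```text
time: 20.2
tool_pos: [0.6285, 0.1475, 0.4589]
ee_rot: [-3.136, -0.005, 0.845]
wrist_force: [-0.5, 5.4, 5.8]
width: 0.0256
```

move_arm --increments '[[[0, -0.028, 0.048, -0.005, 0, 0, 0], [0, -0.059, 0.095, -0.005, 0, 0, 0], [0, -0.094, 0.139, -0.005, 0, 0, 0], [0, -0.131, 0.18, -0.005, 0, 0, 0], [0, -0.171, 0.219, -0.005, 0, 0, 0], [0, -0.214, 0.255, -0.005, 0, 0, 0], [0, -0.259, 0.288, -0.005, 0, 0, 0], [0, -0.306, 0.317, -0.005, 0, 0, 0]]]'

```text
time: 20.87
tool_pos: [0.6325, 0.103, 0.4591]
ee_rot: [-3.14, -0.006, 0.844]
wrist_force: [3.3, 3.8, 3.4]
width: 0.0255
```

```bash
python3 w.py; cat > pl.py <<'E'
from h import *
import time
zs=[]
for k in range(2):
    a,d=robot.snapshot("side")
    C=cloud("side",d).reshape(-1,3);u=np.deg2rad(18.7);R=np.array([[np.cos(u),np.sin(u)],[-np.sin(u),np.cos(u)]])
    q=(C[:,:2]-[.5535,.1173])@R.T
    m=(abs(q[:,0])<.045)&(abs(q[:,1])<.09)&(C[:,2]>.055)&(C[:,2]<.09);z=C[m,2];zs.append(np.median(z))
print("platen top",zs)
E
python3 pl.py;python3 tab.py 240,2.5,8 260,1,8
```

```text
20.8667 [0.63254755 0.10295857 0.45914558] turned 238.85887682466358 r 0.07990049569089788 Ftan(cw) -4.323672275435752 Frad 2.5021680294762065 Fz 3.4474431053127947 [ 1.03322947 -0.46507046  0.05480126] 0.025524653930245313 48.33455880343402
platen top [np.float64(0.07534897599961216), np.float64(0.0754032344932953)]
240.0 2.5 [[[0, -0.031, 0.017, 0, 0, 0, 0], [0, -0.062, 0.032, 0, 0, 0, 0], [0, -0.094, 0.046, 0, 0, 0, 0], [0, -0.126, 0.059, 0, 0, 0, 0], [0, -0.159, 0.070, 0, 0, 0, 0], [0, -0.193, 0.080, 0, 0, 0, 0], [0, -0.227, 0.088, 0, 0, 0, 0], [0, -0.261, 0.095, 0, 0, 0, 0]]]
260.0 1.0 [[[0, -0.014, 0.002, 0, 0, 0, 0], [0, -0.028, 0.004, 0, 0, 0, 0], [0, -0.041, 0.006, 0, 0, 0, 0], [0, -0.055, 0.008, 0, 0, 0, 0], [0, -0.069, 0.009, 0, 0, 0, 0], [0, -0.083, 0.010, 0, 0, 0, 0], [0, -0.097, 0.011, 0, 0, 0, 0], [0, -0.111, 0.012, 0, 0, 0, 0]]]
```

```bash
python3 - <<'E'
import cv2,numpy as np
from h import *
a=cv2.imread("pics/side0.png");
p,d=robot.snapshot("side");b=p[:,:,::-1].copy();cv2.imwrite("pics/side7.png",b)
def f(im,x,y):return cv2.convertScaleAbs(cv2.resize(im[y:y+50,x:x+40],None,fx=10,fy=10,interpolation=cv2.INTER_CUBIC),alpha=2.5)
cv2.imwrite("pics/cmp.png",np.hstack([f(a,325,220),f(b,325,220)]))
cv2.imwrite("pics/cmp2.png",np.hstack([f(a,270,205),f(b,270,205)]))
print(C:=cloud("side",d)[225:268:3,345:349,2].round(3).mean(1))
u=np.deg2rad(18.7)
for s in(-1,1):
  for z in(.02,.04,.05,.06,.07,.08):
    X=np.array([.5538-s*.08*np.sin(u),.1173+s*.08*np.cos(u),z]);print(s,z,proj("side",X))
E
```

```text
[0.159   0.15    0.1405  0.108   0.09925 0.09725 0.08675 0.075   0.07325
 0.0605  0.04275 0.03325 0.02325 0.0175  0.013  ]
-1 0.02 [343.1638406  257.94746094]
-1 0.04 [343.46929282 252.2631161 ]
-1 0.05 [343.62453248 249.37416746]
-1 0.06 [343.78148482 246.4533466 ]
-1 0.07 [343.94017833 243.50012314]
-1 0.08 [344.10064215 240.51395488]
1 0.02 [291.31440303 233.69177793]
1 0.04 [291.06687406 228.03534303]
1 0.05 [290.94117338 225.16288026]
1 0.06 [290.81415482 222.2603021 ]
1 0.07 [290.68579757 219.32713247]
1 0.08 [290.55608034 216.36288516]
```

View pics/cmp.png

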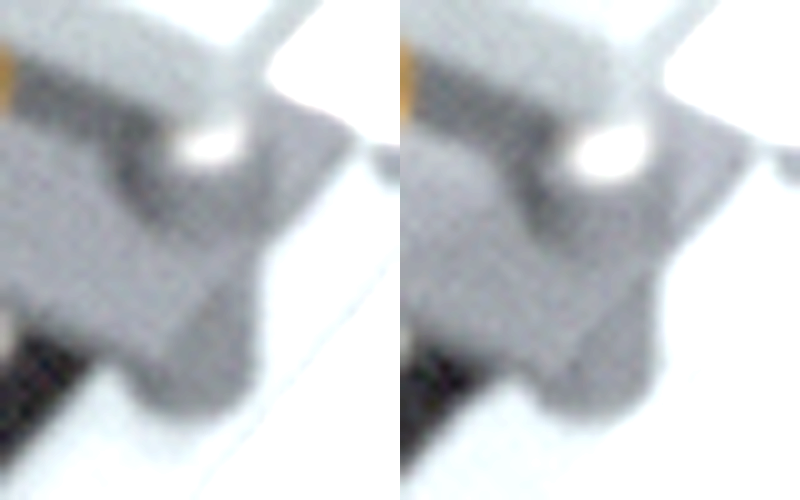

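View pics/cmp2.png

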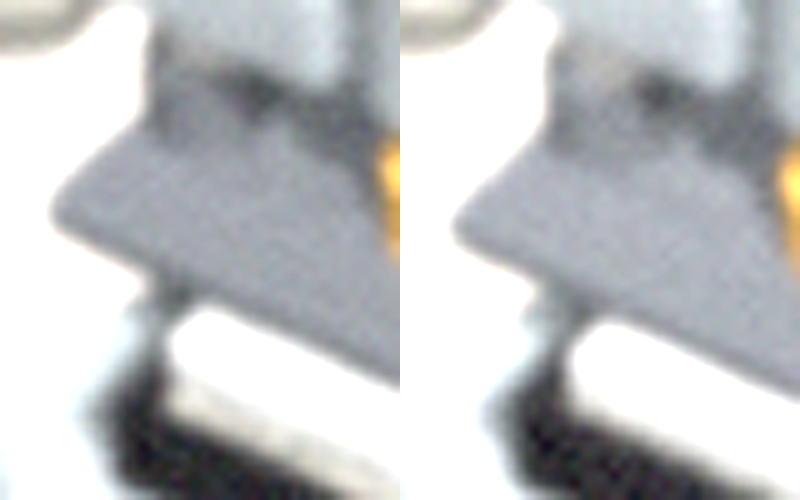

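Feeling for the stop needs a compliant approach. Taking the crank again on its axis gives a wrist torque reading, and the jaws there act as a torque-limiting clutch. I release the grip, lift, and move over the axis.

move_arm --increments '[[[0.55, 0, 0, 0, 0, 0, 0], [0.55, 0, 0, 0, 0, 0, 0], [0.55, 0, 0, 0, 0, 0, 0], [0.55, 0, 0, 0, 0, 0, 0], [0.55, 0, 0, 0, 0, 0, 0], [0.55, 0, 0, -0.2, 0, 0, 0], [0.55, 0, 0, -0.45, 0, 0, 0], [0.55, 0, 0, -0.62, 0, 0, 0]]]'

```text
time: 21.68
tool_pos: [0.6321, 0.1007, 0.5224]
ee_rot: [3.141, 0.0, 0.84]
wrist_force: [-0.4, -0.8, 0.8]
width: 0.0517
```

move_arm --increments '[[[0.55, 0, 0, 0, 0, 0, -0.05], [0.55, -0.2, -0.3, 0, 0, 0, -0.12], [0.55, -0.418, -0.682, 0, 0, 0, -0.19], [0.55, -0.418, -0.682, 0, 0, 0, -0.265], [0.55, -0.418, -0.682, 0, 0, 0, -0.34], [0.55, -0.418, -0.682, 0, 0, 0, -0.415], [0.55, -0.418, -0.682, 0, 0, 0, -0.49], [0.55, -0.418, -0.682, 0, 0, 0, -0.56]]]'

```text
time: 22.35
tool_pos: [0.5533, 0.1151, 0.521]
ee_rot: [-3.141, 0.0, 1.725]
wrist_force: [0.2, 0.6, -0.1]
width: 0.0515
```

move_arm --increments '[[[0.55, 0, 0, 0, 0, 0, -0.075], [0.55, 0, 0, 0, 0, 0, -0.15], [0.55, 0, 0, 0, 0, 0, -0.225], [0.55, 0, 0, 0, 0, 0, -0.3], [0.55, 0, 0, 0, 0, 0, -0.375], [0.55, 0, 0, 0, 0, 0, -0.45], [0.55, 0, 0, 0, 0, 0, -0.525], [0.55, 0, 0, 0, 0, 0, -0.6]]]'

```text
time: 23.02
tool_pos: [0.5535, 0.1151, 0.5208]
ee_rot: [-3.141, -0.0, 2.668]
wrist_force: [0.1, 0.2, -0.1]
width: 0.0519
```

```bash
sed -i 's/\.5531,\.1158/.5538,.1171/' st.py; python3 - <<'E'
import st
from h import *
print(robot.get_obs()["joint_positions"])
a,d=robot.snapshot("side");cv2.imwrite("pics/side8.png",cv2.resize(a[90:250,230:430,::-1],None,fx=4,fy=3.75,interpolation=cv2.INTER_CUBIC))
C=cloud("side",d).reshape(-1,3)
m=(C[:,2]>.297)&(C[:,2]<.307)&(np.hypot(C[:,0]-.632,C[:,1]-.103)<.03);g=(C[m].max(0)+C[m].min(0))/2
print("grip",m.sum(),np.median(C[m],0),g,"arm angle",np.degrees(np.arctan2(g[1]-.1171,g[0]-.5538)))
E
```

```text
23.0167 [0.55351722 0.11512691 0.52082762] [-1.79970806e+02 -2.16227528e-02  1.52859212e+02] [ 0.1161067   0.15824557 -0.1390143 ] [-0.00807713  0.00803901 -0.0679528 ] 0.05188320374892034
need dx,dy 0.0064844024166439505 0.01884822174999937
[ 1.04846479e-01  1.30073652e-01  1.09534363e+00 -2.34118663e-04
  1.91676994e+00 -9.92333156e-01]
grip 76 [0.63122363 0.10128972 0.30210701] [0.63261679 0.10333974 0.30158506] arm angle -9.903190702561602
```

View pics/side8.png

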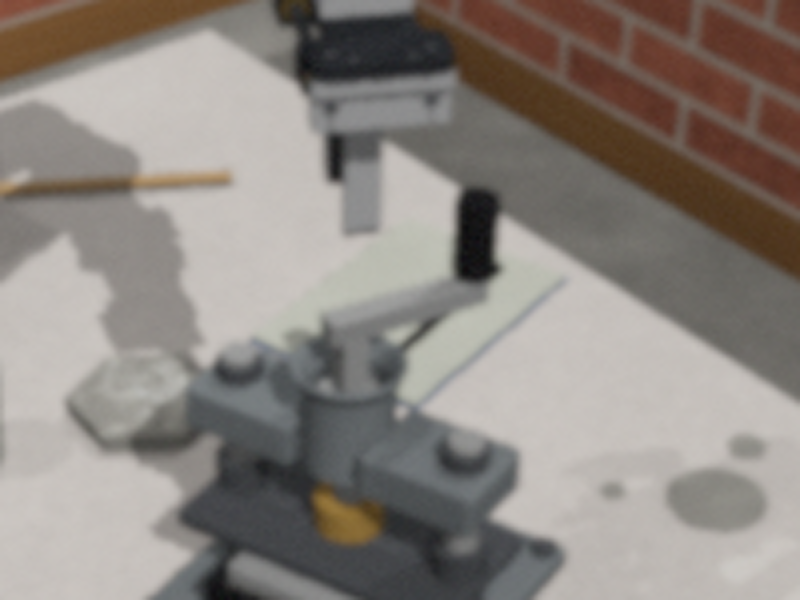

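move_arm --increments '[[[0.55, 0.006, 0.019, 0, 0, 0, -0.07], [0.55, 0.006, 0.019, 0.1, 0, 0, -0.14], [0.55, 0.006, 0.019, 0.2, 0, 0, -0.191], [0.55, 0.006, 0.019, 0.4, 0, 0, -0.191], [0.55, 0.006, 0.019, 0.55, 0, 0, -0.191], [0.55, 0.006, 0.019, 0.55, 0, 0, -0.191]]]'

```text
time: 23.57
tool_pos: [0.5538, 0.1171, 0.4619]
ee_rot: [-3.139, -0.007, 2.96]
wrist_force: [-0.3, -0.1, -0.3]
width: 0.0516
```

```bash
python3 st.py
```

```text
23.5667 [0.55376903 0.11709494 0.46185234] [-179.87211751   -0.40391312  169.59413843] [-0.29548094 -0.11530518 -0.33972492] [ 0.0455054   0.0161391  -0.04401771] 0.05160415360177301
need dx,dy -0.0002954968640500123 0.00010574702903089568
```

move_arm --increments '[[[0.55, 0, 0, 0.1, 0, 0, 0], [0.55, 0, 0, 0.25, 0, 0, 0], [0.55, 0, 0, 0.35, 0, 0, 0], [0.55, 0, 0, 0.42, 0, 0, 0], [0.55, 0, 0, 0.42, 0, 0, 0], [0.55, 0, 0, 0.42, 0, 0, 0]]]'

```text
time: 24.07
tool_pos: [0.554, 0.1172, 0.424]
ee_rot: [3.142, -0.0, 2.962]
wrist_force: [0.2, 0.3, -0.6]
width: 0.0517
```

move_arm --increments '[[[0, 0, 0, 0, 0, 0, 0], [0, 0, 0, 0, 0, 0, 0], [0, 0, 0, 0, 0, 0, 0], [0, 0, 0, 0, 0, 0, 0], [0, 0, 0, 0, 0, 0, 0], [0, 0, 0, 0, 0, 0, 0], [0, 0, 0, 0, 0, 0, 0], [0, 0, 0, 0, 0, 0, 0]]]'

```text
time: 24.73
tool_pos: [0.554, 0.1174, 0.4242]
ee_rot: [3.141, 0.0, 2.963]
wrist_force: [0.8, 1.8, 1.6]
width: 0.0157
```

```bash
python3 st.py
```

```text
24.7333 [0.55396131 0.11744126 0.42422617] [1.79946400e+02 2.83277248e-02 1.69763470e+02] [0.79093712 1.76918056 1.61768559] [ 0.33542267 -0.0508241   0.24065374] 0.01571410657746194
need dx,dy 0.0009809424785778295 -0.003644924677497749
```

move_arm --increments '[[[0, 0, 0, 0, 0, 0, 0.022], [0, 0, 0, 0, 0, 0, 0.044], [0, 0, 0, 0, 0, 0, 0.067]]]'

```text
time: 24.98
tool_pos: [0.5539, 0.1175, 0.4242]
ee_rot: [3.141, 0.0, 2.856]
wrist_force: [-1.1, 1.9, 1.0]
width: 0.0162
```

```bash
python3 st.py; python3 -c "
from bench import robot;import numpy as np
o=robot.get_obs();print(o['joint_torque'],np.degrees(o['joint_positions']))"
```

```text
24.9833 [0.5539316  0.1175145  0.42421762] [1.79944338e+02 1.63706022e-02 1.63660193e+02] [-1.08160024  1.86142929  0.97157987] [ 0.23602053 -0.05555535  0.35535753] 0.016165226023403013
need dx,dy 9.670047042945944e-05 -0.004347826204105284
[ -0.86457253 -35.04213452 -29.7995013   -0.47486493   0.19756403
  -0.05894296] [ 6.22884684e+00  6.90455816e+00  7.42548245e+01  4.56541737e-02
  9.88041353e+01 -6.74243522e+01]
```

move_arm --increments '[[[0, 0, 0.001, 0, 0, 0, 0.033], [0, 0, 0.002, 0, 0, 0, 0.067], [0, 0, 0.003, 0, 0, 0, 0.1], [0, 0, 0.003, 0, 0, 0, 0.133]]]'

```text
time: 25.32
tool_pos: [0.554, 0.1177, 0.4242]
ee_rot: [3.141, 0.0, 2.647]
wrist_force: [0.1, 0.1, 1.1]
width: 0.0157
```

```bash
python3 st.py
```

```text
25.3167 [0.55396273 0.11773595 0.42421728] [1.79963864e+02 2.42664217e-03 1.51639355e+02] [0.1356306  0.14033279 1.06367251] [ 0.22658303 -0.00789995  0.27117993] 0.015667988621868873
need dx,dy -0.0015888849954701616 -0.006369225675571632
```

move_arm --increments '[[[0, 0, 0, 0, 0, 0, 0.025], [0, 0, 0, 0, 0, 0, 0.05], [0, 0, 0, 0, 0, 0, 0.075], [0, 0, 0, 0, 0, 0, 0.1]]]'

```text
time: 25.65
tool_pos: [0.554, 0.1178, 0.4242]
ee_rot: [3.141, -0.0, 2.49]
wrist_force: [-0.3, 1.0, 1.6]
width: 0.016
```

```bash
python3 st.py
```

```text
25.65 [0.5539728  0.11777405 0.42422658] [ 1.79955066e+02 -6.75096180e-03  1.42674837e+02] [-0.277701    0.97291824  1.62869313] [ 0.22731592 -0.04642571  0.3414978 ] 0.016029426199545782
need dx,dy -0.0027129216848096943 -0.006407852553307395
```

move_arm --increments '[[[0, 0, 0, 0, 0, 0, 0.025], [0, 0, 0, 0, 0, 0, 0.05], [0, 0, 0, 0, 0, 0, 0.075], [0, 0, 0, 0, 0, 0, 0.1], [0, 0, 0, 0, 0, 0, 0.12]]]'

```text
time: 26.07
tool_pos: [0.554, 0.1178, 0.4242]
ee_rot: [3.141, -0.0, 2.302]
wrist_force: [0.7, 0.0, 1.1]
width: 0.0159
```

```bash
python3 st.py
```

```text
26.0667 [0.55396644 0.11783899 0.42421645] [ 1.79951162e+02 -2.27146497e-02  1.31891595e+02] [0.69578746 0.03371042 1.05475229] [ 0.22387324 -0.03363504  0.30660956] 0.01593268751708766
need dx,dy -0.004389728066170739 -0.006173398644639848
```

move_arm --increments '[[[0, 0, 0, 0, 0, 0, 0.025], [0, 0, 0, 0, 0, 0, 0.05], [0, 0, 0, 0, 0, 0, 0.075], [0, 0, 0, 0, 0, 0, 0.1], [0, 0, 0, 0, 0, 0, 0.12]]]'

```text
time: 26.48
tool_pos: [0.554, 0.1179, 0.4242]
ee_rot: [3.141, -0.001, 2.113]
wrist_force: [-0.0, 1.4, 0.7]
width: 0.0157
```

```bash
python3 st.py
```

```text
26.4833 [0.55396651 0.11787835 0.42420679] [ 1.79946195e+02 -3.79072097e-02  1.21094109e+02] [-0.03183137  1.3739063   0.71010467] [ 0.28462841 -0.03979069  0.29504183] 0.015662946530344102
need dx,dy -0.005805221129686433 -0.0054456396221057544
```

move_arm --increments '[[[0, 0, 0, 0, 0, 0, 0.025], [0, 0, 0, 0, 0, 0, 0.05], [0, 0, 0, 0, 0, 0, 0.075], [0, 0, 0, 0, 0, 0, 0.1], [0, 0, 0, 0, 0, 0, 0.125], [0, 0, 0, 0, 0, 0, 0.15]]]'

```text
time: 26.98
tool_pos: [0.554, 0.118, 0.4242]
ee_rot: [3.141, -0.001, 1.878]
wrist_force: [1.3, 2.1, 1.9]
width: 0.0157
```

```bash
python3 st.py
```

```text
26.9833 [0.55399741 0.11797688 0.42421665] [ 1.79943854e+02 -5.72904369e-02  1.07596632e+02] [1.25434435 2.14656781 1.87812445] [ 0.3607767  -0.05940422  0.31750355] 0.015742084358817913
need dx,dy -0.007761689637093246 -0.004532681909850234
```

move_arm --increments '[[[0, 0, 0, 0, 0, 0, 0.025], [0, 0, 0, 0, 0, 0, 0.05], [0, 0, 0, 0, 0, 0, 0.075], [0, 0, 0, 0, 0, 0, 0.1], [0, 0, 0, 0, 0, 0, 0.125], [0, 0, 0, 0, 0, 0, 0.15]]]'

```text
time: 27.48
tool_pos: [0.554, 0.118, 0.4243]
ee_rot: [3.141, -0.001, 1.642]
wrist_force: [1.8, 1.3, 1.1]
width: 0.0161
```

```bash
python3 st.py
```

```text
27.4833 [0.55404366 0.11801683 0.42425366] [ 1.79941295e+02 -7.59130339e-02  9.40994525e+01] [1.79933314 1.28096311 1.05171807] [ 0.31292772 -0.13917041  0.31776099] 0.01612272576774942
need dx,dy -0.008970699809333335 -0.003085791299482422
```

move_arm --increments '[[[0, 0, 0, 0, 0, 0, 0.025], [0, 0, 0, 0, 0, 0, 0.05], [0, 0, 0, 0, 0, 0, 0.075], [0, 0, 0, 0, 0, 0, 0.1], [0, 0, 0, 0, 0, 0, 0.125], [0, 0, 0, 0, 0, 0, 0.15]]]'

```text
time: 27.98
tool_pos: [0.5541, 0.1181, 0.4242]
ee_rot: [3.141, -0.002, 1.407]
wrist_force: [-0.5, 1.9, 0.3]
width: 0.0159
```

```bash
python3 st.py; python3 pl.py
```

```text
27.9833 [0.55408796 0.11805051 0.42424256] [ 1.79952104e+02 -9.73223254e-02  8.06006920e+01] [-0.46485914  1.90654073  0.26910142] [ 0.32880862 -0.15664833  0.30624082] 0.01585139314879016
need dx,dy -0.009847782776199469 -0.0012886291419363209
platen top [np.float64(0.0735641718602579), np.float64(0.07351867686425134)]
```

move_arm --increments '[[[0, 0, 0, 0, 0, 0, 0.025], [0, 0, 0, 0, 0, 0, 0.05], [0, 0, 0, 0, 0, 0, 0.075], [0, 0, 0, 0, 0, 0, 0.1], [0, 0, 0, 0, 0, 0, 0.125], [0, 0, 0, 0, 0, 0, 0.15]]]'

```text
time: 28.58
tool_pos: [0.5541, 0.118, 0.4243]
ee_rot: [3.141, -0.002, 1.172]
wrist_force: [1.5, 3.3, 0.0]
width: 0.0154
```

```bash
python3 st.py
```

```text
28.5833 [0.55413316 0.11801009 0.42426095] [ 1.79965461e+02 -1.12040782e-01  6.71552771e+01] [1.47405494 3.2573156  0.0132811 ] [ 0.46092329 -0.1868726   0.30020679] 0.01538491065784445
need dx,dy -0.009680489536385749 0.00046299550809911357
```

move_arm --increments '[[[0, 0.002, 0, 0, 0, 0, 0.025], [0, 0.002, 0, 0, 0, 0, 0.05], [0, 0.002, 0, 0, 0, 0, 0.075], [0, 0.002, 0, 0, 0, 0, 0.1], [0, 0.002, 0, 0, 0, 0, 0.125], [0, 0.002, 0, 0, 0, 0, 0.15]]]'

```text
time: 29.08
tool_pos: [0.5543, 0.1181, 0.4242]
ee_rot: [3.141, -0.002, 0.936]
wrist_force: [1.6, 3.3, 0.3]
width: 0.0161
```

```bash
python3 st.py
```

```text
29.0833 [0.55425179 0.11813585 0.42420303] [ 1.79981395e+02 -1.04261849e-01  5.36482950e+01] [1.55810397 3.32457275 0.31361794] [ 0.43348654 -0.2465576   0.3591332 ] 0.016132534509633777
need dx,dy -0.011020606731088081 0.002501200804510441
```

move_arm --increments '[[[0, 0.003, -0.001, 0, 0, 0, 0.025], [0, 0.003, -0.001, 0, 0, 0, 0.05], [0, 0.003, -0.001, 0, 0, 0, 0.075], [0, 0.003, -0.001, 0, 0, 0, 0.1], [0, 0.003, -0.001, 0, 0, 0, 0.125], [0, 0.003, -0.001, 0, 0, 0, 0.15]]]'

```text
time: 29.58
tool_pos: [0.5544, 0.1183, 0.4242]
ee_rot: [3.141, -0.002, 0.7]
wrist_force: [1.2, 1.6, -1.2]
width: 0.0162
```

```bash
python3 st.py
```

```text
29.5833 [0.55438098 0.11825522 0.42422496] [ 1.79983058e+02 -9.28008742e-02  4.01300440e+01] [ 1.17860955  1.59822078 -1.23551949] [ 0.27629538 -0.20524124  0.28722045] 0.016246576213790855
need dx,dy -0.011887760624525857 0.005088120610015632
```

move_arm --increments '[[[0, 0, 0, 0, 0, 0, 0.025], [0, 0, 0, 0, 0, 0, 0.05], [0, 0, 0, 0, 0, 0, 0.075], [0, 0, 0, 0, 0, 0, 0.1], [0, 0, 0, 0, 0, 0, 0.125], [0, 0, 0, 0, 0, 0, 0.15]]]'

```text
time: 30.08
tool_pos: [0.5545, 0.1182, 0.4242]
ee_rot: [3.142, -0.002, 0.465]
wrist_force: [1.9, 2.0, 1.4]
width: 0.016
```

```bash
python3 st.py
```

```text
30.0833 [0.55445609 0.11821742 0.42421691] [ 1.79996471e+02 -1.04283153e-01  2.66285752e+01] [1.89723897 1.98225622 1.42470656] [ 0.26207957 -0.13955016  0.3252155 ] 0.015966105237989768
need dx,dy -0.010873365199315128 0.007048319412501776
```

move_arm --increments '[[[0, 0, 0, 0, 0, 0, 0.025], [0, 0, 0, 0, 0, 0, 0.05], [0, 0, 0, 0, 0, 0, 0.075], [0, 0, 0, 0, 0, 0, 0.1], [0, 0, 0, 0, 0, 0, 0.125], [0, 0, 0, 0, 0, 0, 0.15], [0, 0, 0, 0, 0, 0, 0.175]]]'

```text
time: 30.67
tool_pos: [0.5545, 0.1182, 0.4242]
ee_rot: [-3.141, -0.002, 0.19]
wrist_force: [2.2, 1.6, 0.3]
width: 0.016
```

```bash
python3 st.py
```

```text
30.6667 [0.55449412 0.1181885  0.42422207] [-1.79986252e+02 -1.12441054e-01  1.08741142e+01] [2.21426479 1.57984657 0.32681287] [ 0.31803329 -0.25911446  0.25395057] 0.016032700440742603
need dx,dy -0.008870086742869118 0.009380087391597602
```

move_arm --increments '[[[0, 0, 0, 0, 0, 0, 0.025], [0, 0, 0, 0, 0, 0, 0.05], [0, 0, 0, 0, 0, 0, 0.075], [0, 0, 0, 0, 0, 0, 0.1], [0, 0, 0, 0, 0, 0, 0.125], [0, 0, 0, 0, 0, 0, 0.15], [0, 0, 0, 0, 0, 0, 0.175]]]'

```text
time: 31.25
tool_pos: [0.5546, 0.1181, 0.4242]
ee_rot: [-3.141, -0.002, -0.085]
wrist_force: [1.2, 1.9, -0.8]
width: 0.0158
```

```bash
python3 st.py
```

```text
31.25 [0.55455498 0.1181125  0.42424242] [-1.79964955e+02 -1.18198488e-01 -4.88182473e+00] [ 1.23574993  1.89972382 -0.81925386] [ 0.27918735 -0.31213436  0.28844621] 0.015794507173545042
need dx,dy -0.006660731880664498 0.010730715931983631
```

move_arm --increments '[[[0, 0, 0, 0, 0, 0, 0.025], [0, 0, 0, 0, 0, 0, 0.05], [0, 0, 0, 0, 0, 0, 0.075], [0, 0, 0, 0, 0, 0, 0.1], [0, 0, 0, 0, 0, 0, 0.125], [0, 0, 0, 0, 0, 0, 0.15], [0, 0, 0, 0, 0, 0, 0.175]]]'

```text
time: 31.83
tool_pos: [0.5546, 0.1181, 0.4242]
ee_rot: [-3.141, -0.002, -0.36]
wrist_force: [3.3, 0.7, 0.2]
width: 0.0159
```

```bash
python3 st.py; python3 pl.py
```

```text
31.8333 [0.55458718 0.11805746 0.4242311 ] [-1.79948030e+02 -1.13370206e-01 -2.06369136e+01] [3.28862609 0.70686821 0.16061187] [ 0.25391264 -0.28905377  0.2999922 ] 0.015947324260523452
need dx,dy -0.003992129231253511 0.011734602245023103
platen top [np.float64(0.07132213978228263), np.float64(0.07134651066760347)]
```

move_arm --increments '[[[0, 0.002, 0.002, 0, 0, 0, 0.025], [0, 0.002, 0.002, 0, 0, 0, 0.05], [0, 0.002, 0.002, 0, 0, 0, 0.075], [0, 0.002, 0.002, 0, 0, 0, 0.1], [0, 0.002, 0.002, 0, 0, 0, 0.125], [0, 0.002, 0.002, 0, 0, 0, 0.15]]]'

```text
time: 32.43
tool_pos: [0.5546, 0.1178, 0.4242]
ee_rot: [-3.14, -0.001, -0.595]
wrist_force: [2.0, 1.0, 0.1]
width: 0.0156
```

```bash
python3 st.py;python3 -c "
from bench import robot;import numpy as np
o=robot.get_obs();print(np.degrees(o['joint_positions']))"
```

```text
32.4333 [0.55463398 0.1178111  0.42419939] [-1.79924082e+02 -7.56112336e-02 -3.41019855e+01] [1.95987077 1.04847047 0.08398995] [ 0.31863571 -0.41722577  0.32123173] 0.01563787018373485
need dx,dy -0.002918830456320081 0.010564068008850637
[6.26077877e+00 6.97834195e+00 7.41752521e+01 8.98293427e-03
 9.87396269e+01 1.30364087e+02]
```

move_arm --increments '[[[0, 0.001, 0.001, 0, 0, 0, 0.025], [0, 0.001, 0.001, 0, 0, 0, 0.05], [0, 0.001, 0.001, 0, 0, 0, 0.075], [0, 0.001, 0.001, 0, 0, 0, 0.1], [0, 0.001, 0.001, 0, 0, 0, 0.125], [0, 0.001, 0.001, 0, 0, 0, 0.15]]]'

```text
time: 32.93
tool_pos: [0.5546, 0.1177, 0.4242]
ee_rot: [-3.14, -0.001, -0.831]
wrist_force: [2.5, 1.3, -0.8]
width: 0.016
```

```bash
python3 st.py;python3 -c "
from bench import robot;import numpy as np
o=robot.get_obs();print(np.degrees(o['joint_positions']))"
```

```text
32.9333 [0.55463363 0.11766624 0.42420988] [-1.79910042e+02 -5.48833820e-02 -4.76030810e+01] [ 2.49449385  1.3125046  -0.80414386] [ 0.25785898 -0.41317755  0.27716648] 0.01604807036122121
need dx,dy -0.0014392579690306827 0.009974214349923948
[6.24619237e+00 6.97497288e+00 7.41778002e+01 8.85350698e-03
 9.87422124e+01 1.43850584e+02]
```

move_arm --increments '[[[0.55, 0, 0, 0, 0, 0, 0], [0.55, 0, 0, 0, 0, 0, 0], [0.55, 0, 0, 0, 0, 0, 0], [0.55, 0, 0, 0, 0, 0, 0], [0.55, 0, 0, 0, 0, 0, 0], [0.55, 0, 0, -0.1, 0, 0, 0], [0.55, 0, 0, -0.25, 0, 0, 0], [0.55, 0, 0, -0.45, 0, 0, 0]]]'

```text
time: 33.6
tool_pos: [0.5542, 0.1175, 0.4685]
ee_rot: [3.139, 0.002, -0.831]
wrist_force: [-0.4, -0.0, -0.0]
width: 0.0514
```

move_arm --increments '[[[0.55, 0, 0, 0, 0, 0, -0.03], [0.55, 0, 0, 0, 0, 0, -0.105], [0.55, 0, 0, 0, 0, 0, -0.18], [0.55, 0, 0, 0, 0, 0, -0.255], [0.55, 0, 0, 0, 0, 0, -0.33], [0.55, 0, 0, 0, 0, 0, -0.405], [0.55, 0, 0, 0, 0, 0, -0.48], [0.55, 0, 0, 0, 0, 0, -0.55]]]'

```text
time: 34.27
tool_pos: [0.5543, 0.1175, 0.4699]
ee_rot: [-3.142, -0.001, 0.039]
wrist_force: [0.6, 0.5, -0.0]
width: 0.0517
```

move_arm --increments '[[[0.55, 0, 0, 0, 0, 0, -0.075], [0.55, 0, 0, 0, 0, 0, -0.15], [0.55, 0, 0, 0, 0, 0, -0.225], [0.55, 0, 0, 0, 0, 0, -0.3], [0.55, 0, 0, 0, 0, 0, -0.375], [0.55, 0, 0, 0, 0, 0, -0.45], [0.55, 0, 0, 0, 0, 0, -0.525], [0.55, 0, 0, 0, 0, 0, -0.6]]]'

```text
time: 34.93
tool_pos: [0.5543, 0.1175, 0.4699]
ee_rot: [3.141, -0.0, 0.981]
wrist_force: [0.0, -0.2, -0.4]
width: 0.0521
```

move_arm --increments '[[[0.55, 0, 0, 0, 0, 0, -0.075], [0.55, 0, 0, 0, 0, 0, -0.15], [0.55, 0, 0, 0, 0, 0, -0.225], [0.55, 0, 0, 0, 0, 0, -0.3], [0.55, 0, 0, 0, 0, 0, -0.375], [0.55, 0, 0, 0, 0, 0, -0.45], [0.55, 0, 0, 0, 0, 0, -0.525], [0.55, 0, 0, 0, 0, 0, -0.6]]]'

```text
time: 35.6
tool_pos: [0.5543, 0.1176, 0.4699]
ee_rot: [3.141, 0.0, 1.924]
wrist_force: [-0.1, 0.4, 0.1]
width: 0.0521
```

move_arm --increments '[[[0.55, 0, 0, 0, 0, 0, -0.075], [0.55, 0, 0, 0, 0, 0, -0.15], [0.55, 0, 0, 0, 0, 0, -0.225], [0.55, 0, 0, 0, 0, 0, -0.25], [0.55, 0, 0, 0, 0, 0, -0.25], [0.55, 0, 0, 0, 0, 0, -0.25]]]'

```text
time: 36.1
tool_pos: [0.5543, 0.1176, 0.4697]
ee_rot: [3.141, 0.001, 2.309]
wrist_force: [-0.7, -0.1, -0.5]
width: 0.0516
```

```bash
python3 - <<'E'
import st
from h import *
a,d=robot.snapshot("side");cv2.imwrite("pics/side9.png",cv2.resize(a[90:250,230:430,::-1],None,fx=4,fy=3.75,interpolation=cv2.INTER_CUBIC))
C=cloud("side",d).reshape(-1,3)
m=(C[:,2]>.297)&(C[:,2]<.307)&(np.hypot(C[:,0]-.5,C[:,1]-.176)<.04);g=(C[m].max(0)+C[m].min(0))/2
print("grip",m.sum(),g,"arm angle",np.degrees(np.arctan2(g[1]-.1171,g[0]-.5538)))
E
```

```text
36.1 [0.55430104 0.11756415 0.46969707] [1.79960599e+02 2.92603419e-02 1.32314716e+02] [-0.73728612 -0.06674217 -0.51678227] [-2.61636412e-02 -9.60101012e-03  1.60119424e-05] 0.051568892240632144
need dx,dy -5.9166702798667586e-05 -0.006829695440102458
grip 81 [0.49840527 0.17459718 0.30119209] arm angle 133.9330668228947
```

View pics/side9.png

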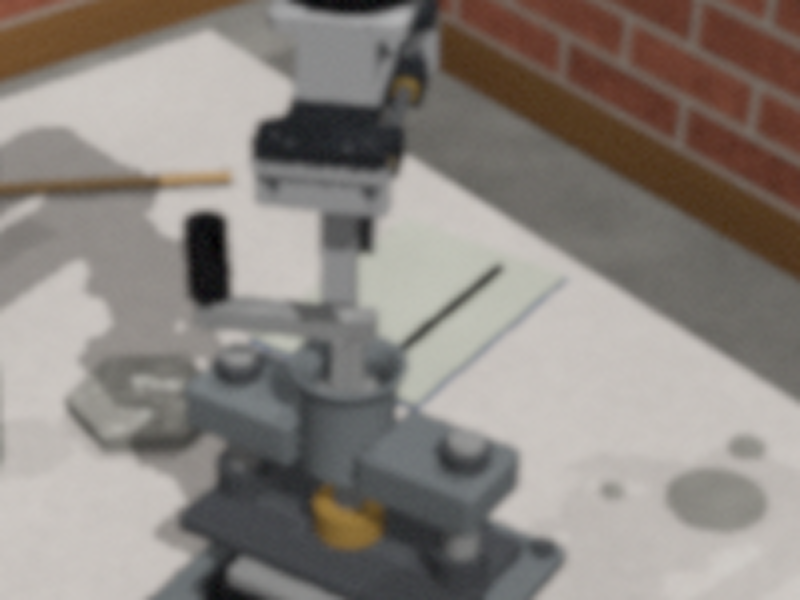

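The crank's grip is at crop (208,258), pointing away from the new grasp line, and the fingers are aligned over the arm. I descend and close again.

move_arm --increments '[[[0.55, 0, -0.003, 0.1, 0, 0, 0], [0.55, 0, -0.003, 0.25, 0, 0, 0], [0.55, 0, -0.003, 0.37, 0, 0, 0], [0.55, 0, -0.003, 0.455, 0, 0, 0], [0.55, 0, -0.003, 0.455, 0, 0, 0], [0.55, 0, -0.003, 0.455, 0, 0, 0]]]'

```text
time: 36.65
tool_pos: [0.554, 0.1174, 0.4225]
ee_rot: [-3.14, -0.001, 2.31]
wrist_force: [0.7, 0.3, 0.5]
width: 0.0518
```

move_arm --increments '[[[0, 0, 0, 0, 0, 0, 0], [0, 0, 0, 0, 0, 0, 0], [0, 0, 0, 0, 0, 0, 0], [0, 0, 0, 0, 0, 0, 0], [0, 0, 0, 0, 0, 0, 0], [0, 0, 0, 0, 0, 0, 0], [0, 0, 0, 0, 0, 0, 0], [0, 0, 0, 0, 0, 0, 0]]]'

```text
time: 37.32
tool_pos: [0.5543, 0.1176, 0.4239]
ee_rot: [3.14, 0.001, 2.311]
wrist_force: [1.1, 1.3, 0.8]
width: 0.0158
```

move_arm --increments '[[[0, 0, 0, 0, 0, 0, 0.025], [0, 0, 0, 0, 0, 0, 0.05], [0, 0, 0, 0, 0, 0, 0.075], [0, 0, 0, 0, 0, 0, 0.1]]]'

```text
time: 37.65
tool_pos: [0.5543, 0.1175, 0.4239]
ee_rot: [3.14, 0.001, 2.154]
wrist_force: [1.9, -0.5, 1.0]
width: 0.017
```

```bash
python3 st.py; python3 pl.py
```

```text
37.65 [0.55431872 0.11754418 0.42393677] [1.79905364e+02 5.27770778e-02 1.23392436e+02] [ 1.90151354 -0.48492843  1.03700721] [-0.05288636 -0.29418988  0.96289379] 0.017043270445956292
need dx,dy -0.000853713188534541 -0.006775542486442133
platen top [np.float64(0.07071837379339385), np.float64(0.0705683243041598)]
```

Wrist torque jumped from 0.3 to 0.96 N·m (about 12 N at the grip) and the jaws were slightly prised. That looks like the stop. I ease off and feel once more gently.

move_arm --increments '[[[0, 0, 0, 0, 0, 0, -0.02], [0, 0, 0, 0, 0, 0, -0.04], [0, 0, 0, 0, 0, 0, -0.04]]]'

```text
time: 38.0
tool_pos: [0.5543, 0.1175, 0.4239]
ee_rot: [3.14, 0.001, 2.218]
wrist_force: [2.2, 0.5, 1.3]
width: 0.0164
```

```bash
python3 st.py
```

```text
38.0 [0.55430754 0.11749795 0.42389054] [1.79910346e+02 4.19676594e-02 1.27072715e+02] [2.15278271 0.47999449 1.30560451] [ 0.06203447 -0.42081092  0.4028295 ] 0.016361703782042308
need dx,dy -0.00011547950617333316 -0.0064484857968267265
```

move_arm --increments '[[[0, 0, 0, 0, 0, 0, -0.015], [0, 0, 0, 0, 0, 0, -0.015], [0.55, 0, 0, 0, 0, 0, -0.015], [0.55, 0, 0, 0, 0, 0, -0.015], [0.55, 0, 0, 0, 0, 0, -0.015], [0.55, 0, 0, 0, 0, 0, -0.015], [0.55, 0, 0, 0, 0, 0, -0.015], [0.55, 0, 0, 0, 0, 0, -0.015]]]'

```text
time: 38.67
tool_pos: [0.554, 0.1173, 0.4232]
ee_rot: [-3.141, -0.0, 2.24]
wrist_force: [0.5, 0.3, 0.5]
width: 0.0508
```

move_arm --increments '[[[0.55, 0, 0, -0.15, 0, 0, 0], [0.55, 0, 0, -0.4, 0, 0, 0], [0.55, 0, 0, -0.7, 0, 0, 0], [0.55, 0, 0, -1.0, 0, 0, 0]]]'

```text
time: 39.0
tool_pos: [0.554, 0.1174, 0.5239]
ee_rot: [-3.14, -0.001, 2.24]
wrist_force: [1.1, -0.6, 0.4]
width: 0.0518
```

move_arm --increments '[[[0.55, 0, 0, -0.2, 0, 0, 0], [0.55, 0.2, 0.2, -0.4, 0, 0, 0], [0.55, 0.2, 0.2, -0.4, 0, 0, 0], [0.55, 0.2, 0.2, -0.4, 0, 0, 0]]]'

```text
time: 39.33
tool_pos: [0.5572, 0.1461, 0.5646]
ee_rot: [3.14, 0.001, 2.241]
wrist_force: [0.7, 0.3, -0.9]
width: 0.0516
```

```bash
python3 st.py; python3 pl.py; python3 - <<'E'
from h import *
a,d=robot.snapshot("side");cv2.imwrite("pics/side10.png",a[:,:,::-1])
C=cloud("side",d).reshape(-1,3)
m=(C[:,2]>.297)&(C[:,2]<.307)&(np.hypot(C[:,0]-.5,C[:,1]-.176)<.04);g=(C[m].max(0)+C[m].min(0))/2
print("grip",m.sum(),g,"arm angle",np.degrees(np.arctan2(g[1]-.1171,g[0]-.5538)))
E
```

```text
39.3333 [0.55723963 0.14612445 0.56459592] [1.79884928e+02 7.78595227e-02 1.28417830e+02] [ 0.67727192  0.31264769 -0.93013341] [-0.09022452  0.01165025 -0.00505484] 0.05158581172935679
need dx,dy -0.2060330038873267 -0.20730503223603522
platen top [np.float64(0.0706744096029997), np.float64(0.07072295367090846)]
grip 79 [0.50056328 0.17715358 0.3012564 ] arm angle 131.55657466242826
```

View pics/side10.png

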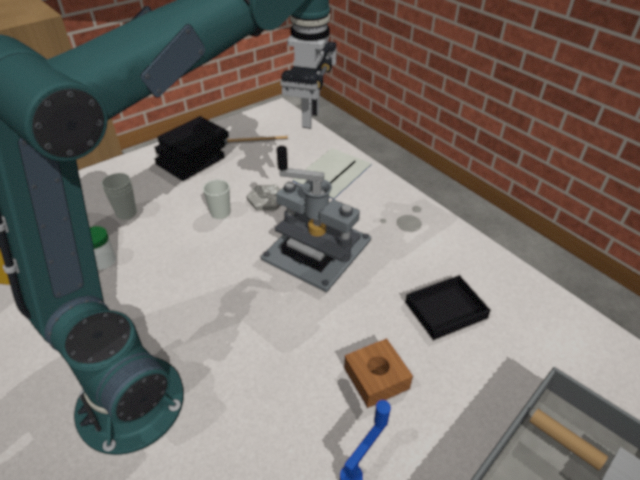

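The image shows the crank on the press (grip at (282,157), home in the tube). The block is empty, and the tray, cup and tile are where they were. The grip stayed at the stop angle (turned only about 2° while the tool turned 9°), so the stop is confirmed. I hand in.

```bash
python3 - <<'E'
from bench import robot
print(robot.close_job())
E
```

```text
the job is handed in; nothing more can be done
None
```

The press plate is down on its stop, the crank is standing home on the hex, and the gripper is open and clear of it. I handed the job in at about 39.5 s of the 69 s.

- **Fitting the hex:** I took the steel crank from the block and lowered it down the tube. It first rested on the hex corners at about 7 N. I turned it clockwise about 24° until it aligned, and it then dropped 17.7 mm to the floor (18 mm expected). It met brief friction of about 5 N on the way, which a 2° turn freed.
- **Winding:** I wound it clockwise about 460°, first holding the grip at about 5 N, then holding the crank on its axis with one regrasp.
- **The stop:** The torque jumped from 0.3 to 0.96 N·m, about 12 N at the grip and under the 25 N limit. While I pushed, the crank turned only about 2° as the tool turned 9°. I then eased off and let go.

**Last checks:**
- The last camera view shows the crank home in the tube. The tray, cup and tile look undisturbed by eye; I did not measure them.
- By depth camera the plate top went from 80.3 to 70.7 mm, 9.6 mm of travel, while the turn count gives about 10.3 mm. That reading ran about 7–9 % low throughout the winding.
- I could not see the stop sleeves' gap in the images, so "fully down" rests on the hard stop I felt.

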